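# Level the sample table, then hold the spring-return probe slide at its mark

### The arm

A 7-joint arm with a two-finger parallel gripper is mounted at the origin on a cart in front of the work surface, level with it; the furniture and walls round the work are solid. World frame = base frame: x ahead of the robot, y to its left, z up, the work surface at z = 0. Lengths are in m, angles in rad, forces in N, time in s.
With the tool pointing down it reaches from about 0.4 to 0.875 m from the base axis. Payload 6.5 kg.
Tool frame: the origin (TCP) lies midway between the tips of the shut fingers; the grasp point (between the pads) lies 19 mm behind it; y points along the fingers, z is the direction in which the jaws open and shut, and the axes are right-handed (so a half turn about y gives the same grasp; the last joint's range is limited). The gripper opens to 85 mm and grips with 20 to 120 N. Pads are 22 mm wide; open, the fingers measure 114 mm over their backs; the gripper's body (76 mm by 85 mm) begins 54 mm behind the grasp point. The pads swing forward as they close: fully open they stand 13 mm farther back than shut.
Start: joints at [-1.225, 0.536, -0.004, 1.538, 0.003, 1.067, -0.071], TCP at [0.26, 0.596, 0.231] pointing down, gripper open.
Joint ranges: [-2.7, 2.7], [-0.37, 2.16], [-1.27, 1.26], [0.24, 2.4], [-1.31, 4.45], [0.19, 1.91], [-2.76, 2.76]. Speed limits (rad/s): [2.39, 2.39, 3.14, 3.14, 3.14, 3.14, 3.14].

### API

Orientations are given as [roll, pitch, yaw] about the fixed x, y, z axes, in that order (R = Rz(yaw) Ry(pitch) Rx(roll)).
In Python, from cell import manip gives the robot as it stands.
- The arm moves only by the tool play_rows, never from a script. Its arguments are lists of equal length, an entry for each row: "linear": the shift along the tool's x, y, z in units of 25 mm (1.0 is 25 mm), a list of three; "roll": the turn about the tool's y in units of 5 degrees (1.0 is 5 degrees); "claw": the gripper's target within -1 to 1 (shut at 1, half-way at 0, fully open at -1). A call has 1 to 5 rows; each row is the pose to reach, as a shift and turn from the pose commanded when the call began, along the tool's axes at that moment; what a row does not reach only later rows make up. A row lasts 1/12 s, in which the tool goes at most 41.7 mm and 7.16 degrees, less where a joint would pass 70% of its speed; a pose out of reach is approached as far as the arm can. A call with a gripper value outside its range is refused whole. The fingers move at their own pace and stop on an object; the grip force is fixed at half the most. Time passes only in rows, so rows that repeat a pose let the fingers close. It gives the time, the measured TCP pose, the force and the opening at its end, in the units of the state.
- manip.sense(): the state, without advancing time (a new reading comes with each control period).
- manip.grab_frame(name): name is "scene" or "top"; returns the picture (400x640x3 uint8, red, green, blue); there is no depth.
- manip.camera_params(name): a dict with "fx", "fy", "cx", "cy" (pixels), "k1" (the pictures are not rectified: a ray, as slopes to the right and down, at radius r is drawn at 1 + k1 r^2 times it, then the intrinsics apply), "position" and "attitude" of the camera in the world. Camera axes: x right, y down, z forward; pixel columns grow to the right and rows downward; lengths in m; the calibration is good to about 2 mm. A picture is of the moment at which its call begins. camera_params takes no time and is no camera call.
- manip.job_done(): hands the job in, once; it reports no verdict.
Trained networks look in the newest picture that a camera, given by its name, has taken for a name from the list of things; names that differ only in an ending like _2 or _b are one class to them, and where a whole thing is asked for, a point or a joint stands for the part that bears it (a point fixed in the world has none). Each returns a list of dicts, best first, with "score" (0 to 1); they miss things now and then, are a little off and sometimes report something else, mostly with a low value. They report only what shows in the picture. A call takes as long as a camera call.
- manip.search_frame(camera, label): "uv" ([column, row] in pixels, amid what is visible of it).
- manip.silhouettes(camera, label): "pixels" (400x640 bool, what is visible of it) and "uv" ([column, row] in pixels, amid what is visible of it).
- manip.place_of(camera, label): "uv" ([column, row] in pixels: a listed point, or the origin of a listed thing).
The state is a dict: "clock": time; "q": joint angles; "joint_velocities": joint speeds; "joint_efforts": joint torques, N m; "tool_pos": TCP position; "tcp_rot": TCP orientation; "ft_force": force on the tool from outside, world axes, zero at the start; "torque": the same for the moment, N m; "finger_gap": finger opening in m.
Only numpy, scipy, OpenCV 4.12 (cv2) and the standard library are available. Lean on these libraries where they do the work, as an engineer would, in place of code of your own. Each camera call takes 0.05 s, during which the arm holds its last target.

### The job

Get the probe jig ready for a near-field reading of the antenna board: first turn the black levelling knob until the hinged sample table is level, its bubble between the two lines of the yellow vial, and let go of the knob. Then take the blue handle of the spring-return probe slide, draw it straight out to the front until its pointer stands opposite the white line on the red flag, and finish while still holding it there, because the spring takes it back as soon as it is let go. Do not let the slide snap back, and leave the antenna board, the red flag and the other things on the bench as they are.

Things in the scene. Friction and masses are not known exactly. Their poses are not given: they have to be found in the camera images.
- probe_jig: probe jig: dark steel base plate 270 x 260 mm, fixed. Origin: centre of the plate at bench height; x axis to the back, y left, z up; front (knob end) is -x. Hinged table at the left, the slide's rail along x at the right. Tallest parts: handle (top 123 mm above the bench) and knob (109 mm); table with board and vial stays below 77 mm, probe arm below 85 mm.
- level_knob: black round knurled knob, 36 mm across, 22 mm tall, vertical axis. Origin: its centre, 98 mm above the bench, 85 mm in front and 72 mm left of the jig's origin. Light friction (0.05 N m), any grip across it will do; stays where left, at the same height. Counter-clockwise seen from above lowers the table's front, clockwise raises it: 0.015 rad of tilt per rad of knob.
- sample_table (a joint): tilt (rad) of the aluminium table, hinged at its back edge: 0 = level, positive = front too high; 0.018 to 0.036 at the start (1.2 to 2.4 rad of knob). A yellow vial lies front to back on the table's front edge, right of the knob: its white bubble (16 mm long) runs 4 mm per 0.01 rad to the high side and is centred between two black lines when level.
- pull_handle: blue upright handle on the probe slide's carriage: round, 22 mm across, 39 mm tall. Origin: its centre, 104 mm above the bench, free all round; at rest 102 mm behind and 82 mm right of the jig's origin. Moves with the slide, straight along the jig's -x.
- probe_slide (a joint): travel of the probe slide (m): 0 = at rest against the back stop, growing as it is drawn to the front (along the jig's -x), end stop at 0.095. The spring pulls it back with about 5 N at rest and 80 N/m more (8 to 11 N at the flag). It carries a white arm with the probe over the board, and a black pointer on the white scale.
- index_flag (a joint): where the small red flag is clamped on the white scale (m), in the slide's own measure: the pointer stands opposite the flag's white line when joint probe_slide has this value (0.045 to 0.075).
- pointer_tip (a point): tip of the slide's black pointer, beside the white scale, 47 mm above the bench
- flag_line (a point): middle of the white line on the red flag (8 mm wide along the scale), 49 mm above the bench; its x axis is the jig's x. On target the two points have the same x in the jig.
- sample_board: the etched antenna board clipped to the table, 134 x 110 mm, 4 mm thick, with a brass connector at its left. Origin in the board's underside. Must not be touched.
- solder_spool: bystander, loose on the bench: black solder spool 54 mm across, 40 mm tall; origin at the centre of its underside. To be left alone.
- marker_pen: bystander, loose on the bench: white marker pen with black cap, 135 mm; origin at the centre of its underside. To be left alone.
- screwdriver: bystander, loose on the bench: screwdriver with red handle, 168 mm; origin at the centre of its underside. To be left alone.
- torque_wrench: bystander, loose on the bench: small connector wrench with blue handle, 147 mm; origin at the centre of its underside. To be left alone.
- attenuator: bystander, loose on the bench: black finned coaxial attenuator, 58 mm; origin at the centre of its underside. To be left alone.
- spare_board_1: bystander, loose on the bench: small etched antenna board with brass connector, 49 mm; origin at the centre of its underside. To be left alone.
- spare_board_2: bystander, loose on the bench: small etched antenna board with brass connector, 44 mm; origin at the centre of its underside. To be left alone.
- gilt_module: bystander, loose on the bench: gold-coloured metal block module, 56 x 85 x 35 mm; origin at the centre of its underside. To be left alone.

How it is judged:
By the outcome, as a careful person would: the job done as asked, in the order asked, and still so for the second after the job is handed in, while the arm keeps its last pose, push and grip.
It also fails if it takes over 54 s, if anything falls off the work surface, if the arm or the gripper's body presses on something with over 40 N, if the wrist force passes 120 N, or if a joint passes its speed limit or range.

## Working session

There is one attempt and no reset: what is moved stays moved. The work goes in short steps, Python scripts to look and compute and a tool call to move; the robot and the scene stay as the last step left them, time stands still between calls to the robot, and variables do not carry over. Pictures are saved under pics/ and viewed, and the job is handed in when it is done.

Besides the shell and the picture viewer there is one more tool, called after "Request:" in YAML: its name, and indented under it one key for each argument. play_rows: Moves the arm, as the interface text tells. Its arguments: {"type":"object","properties":{"linear":{"type":"array","items":{"type":"array","items":{"type":"number"}}},"roll":{"type":"array","items":{"type":"number"}},"claw":{"type":"array","items":{"type":"number"}}},"required":["linear","roll","claw"]}

```bash
mkdir -p pics; ls; cat > h.py <<'E'
import numpy as np, cv2
from cell import manip
from scipy.spatial.transform import Rotation as R
def save(name,fn):
    im=manip.grab_frame(name); cv2.imwrite('pics/'+fn,im[:,:,::-1]); return im
E
python3 - <<'E'
from h import *
print(manip.sense())
for c in('scene','top'):
    save(c,c+'0.png'); print(manip.camera_params(c))
    for l in('probe_jig','level_knob','pull_handle','pointer_tip','flag_line'):
        print(c,l,[(np.round(d['uv'],1),round(d['score'],2)) for d in manip.place_of(c,l)])
E
```

```text
pics
{'clock': 0.0, 'q': array([-1.22518964,  0.5371839 , -0.00441684,  1.53891469,  0.0026094 ,
        1.06727981, -0.0711958 ]), 'joint_velocities': array([ 5.81115881e-04,  2.93334111e-04, -1.04244746e-03, -7.33940384e-04,
       -6.63635670e-05, -4.27996345e-04, -1.35834409e-03]), 'joint_efforts': array([ 4.20018368e-04, -5.83429956e+01,  1.04877301e+00, -2.59106022e+01,
        1.23368160e-02,  9.64359264e-03,  1.50463075e-05]), 'tool_pos': array([0.25994507, 0.59504855, 0.2303856 ]), 'tcp_rot': array([-1.57257022e+00, -1.49698913e-04, -4.11744494e-01]), 'ft_force': array([-0.28792157, -0.13052288, -0.02138769]), 'torque': array([0.02201863, 0.03377048, 0.00696957]), 'finger_gap': 0.08517999274111639}
{'fx': 365.2514324853344, 'fy': 365.2514324853344, 'cx': 319.55091687107426, 'cy': 207.31491101775657, 'k1': -0.07621927277379961, 'position': array([-0.32445926, -0.75986692,  0.74282245]), 'attitude': array([-2.08786297,  0.01345976, -0.80668219])}
scene probe_jig [(array([311.9, 213.7]), 0.87), (array([230.8, 199.8]), 0.46)]
scene level_knob [(array([282.6, 194.5]), 0.57)]
scene pull_handle [(array([354.6, 269.8]), 0.58), (array([344. , 184.6]), 0.56), (array([328.6, 262.2]), 0.51)]
scene pointer_tip [(array([393. , 293.3]), 0.72), (array([335.7, 194.7]), 0.64)]
scene flag_line []
{'fx': 366.0449980753925, 'fy': 366.0449980753925, 'cx': 317.53426750432595, 'cy': 198.60454335874462, 'k1': -0.03715517833856632, 'position': array([0.4283609 , 0.04533973, 1.25568544]), 'attitude': array([-3.0430047 , -0.00826484, -1.5559346 ])}
top probe_jig [(array([284.1, 200. ]), 0.9)]
top level_knob [(array([267.1, 222.4]), 0.56), (array([455. , 196.4]), 0.49)]
top pull_handle [(array([302.8, 157.4]), 0.56)]
top pointer_tip [(array([295.1, 159.1]), 0.98)]
top flag_line []
```

View pics/scene0.png

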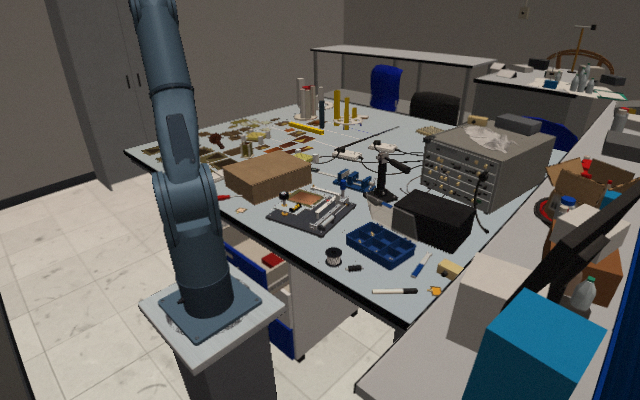

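View pics/top0.png

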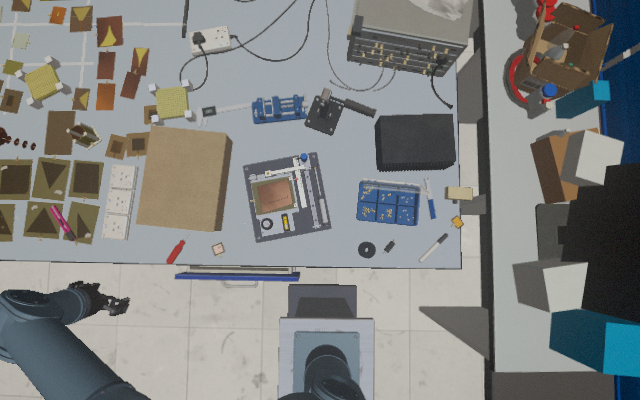

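```bash
python3 - <<'E'
import cv2
a=cv2.imread('pics/top0.png')[130:270,210:360]; cv2.imwrite('pics/top0c.png',cv2.resize(a,None,fx=4,fy=4,interpolation=cv2.INTER_CUBIC))
a=cv2.imread('pics/scene0.png')[150:290,230:430]; cv2.imwrite('pics/scene0c.png',cv2.resize(a,None,fx=4,fy=4,interpolation=cv2.INTER_CUBIC))
E
```

```text
(no output)
```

View pics/top0c.png

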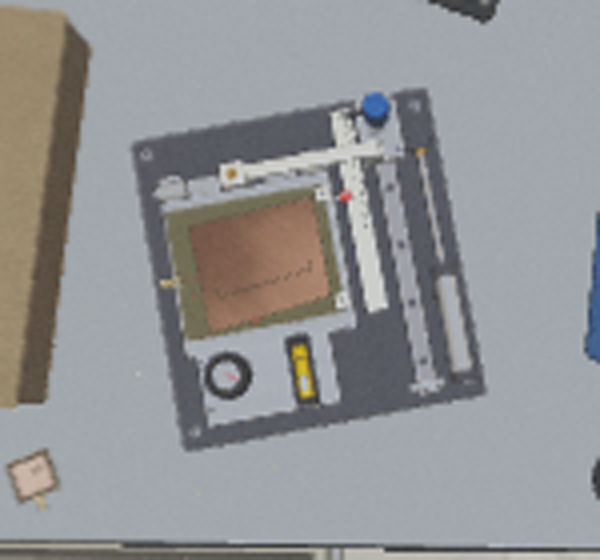

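View pics/scene0c.png

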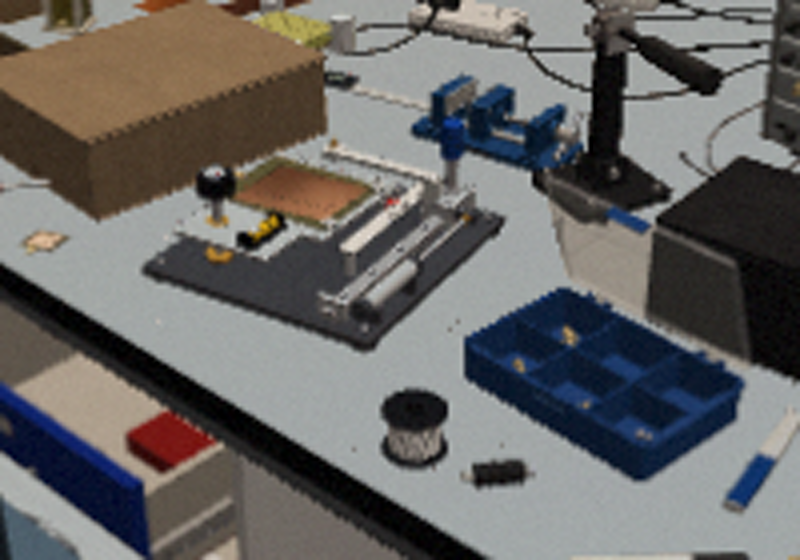

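The top picture shows the jig at about (287,197), with the knob at (267,224), the vial at (285,222), the handle at (304,156) and the red flag at (296,179). Next I'll fit the jig pose to these.

```bash
cat >> h.py <<'E'
P={c:manip.camera_params(c) for c in('scene','top')}
def proj(c,X):
    p=P[c]; Rm=R.from_euler('xyz',p['attitude']).as_matrix()
    v=(np.atleast_2d(X)-p['position'])@Rm
    s=v[:,:2]/v[:,2:]; s=s*(1+p['k1']*(s**2).sum(1,keepdims=True))
    return s*[p['fx'],p['fy']]+[p['cx'],p['cy']]
def ray(c,uv):
    p=P[c]; Rm=R.from_euler('xyz',p['attitude']).as_matrix()
    d=(np.array(uv)-[p['cx'],p['cy']])/[p['fx'],p['fy']]; s=d.copy()
    for _ in range(20): s=d/(1+p['k1']*(s@s))
    return p['position'],Rm@np.array([s[0],s[1],1])
def atz(c,uv,z):
    o,d=ray(c,uv); return o+d*(z-o[2])/d[2]
def jw(J,X):
    X=np.atleast_2d(X);c,s=np.cos(J[2]),np.sin(J[2])
    return np.c_[J[0]+c*X[:,0]-s*X[:,1],J[1]+s*X[:,0]+c*X[:,1],X[:,2]]
E
python3 - <<'E'
from h import *
from scipy.optimize import least_squares
tc=lambda x,y:(210+x/4,130+y/4); sc=lambda x,y:(230+x/4,150+y/4)
zp=.01
ob=[('top',(-.085,.072,.109),tc(228,376)),('top',(-(-.102),-.082,.123),tc(376,105)),
('top',(.135,.13,zp),tc(134,146)),('top',(.135,-.13,zp),tc(426,88)),('top',(-.135,-.13,zp),tc(486,394)),('top',(-.135,.13,zp),tc(187,450)),
('scene',(-.085,.072,.098),sc(215,182)),('scene',(.102,-.082,.104),sc(453,138)),
('scene',(-.135,.13,zp),sc(145,266)),('scene',(-.135,-.13,zp),sc(366,345)),('scene',(.135,-.13,zp),sc(505,215))]
def f(J,ob): return np.concatenate([proj(c,jw(J,X))[0]-uv for c,X,uv in ob])
for o in (ob,ob[:6],ob[6:]):
    r=least_squares(f,[.6,.1,.1],args=(o,)); print(np.round(r.x,4)); print(np.round(r.fun.reshape(-1,2),1).tolist())
J=least_squares(f,[.6,.1,.1],args=(ob,)).x
np.save('J.npy',J); print('knob',jw(J,(-.085,.072,.098)),'handle',jw(J,(.102,-.082,.104)))
for l in('index_flag','probe_jig','level_knob','marker_pen'): 
  for c in('top','scene'):
    print(l,c,[(np.round(d['uv'],1),round(d['score'],2),d['pixels'].sum()) for d in manip.silhouettes(c,l)])
E
```

```text
[0.5575 0.1412 0.2057]
[[-0.0, 0.0], [0.1, -0.1], [-0.6, -1.2], [0.4, -0.6], [0.5, -0.4], [-0.2, 0.2], [-0.5, 0.2], [-0.6, 0.1], [-1.2, 0.9], [0.4, 0.5], [0.2, 1.1]]
[0.5564 0.1413 0.2063]
[[-0.0, 0.4], [0.1, 0.2], [-0.6, -0.8], [0.3, -0.3], [0.5, -0.1], [-0.2, 0.5]]
[0.5619 0.1435 0.1993]
[[-0.0, -0.4], [-0.2, -0.3], [-0.7, 0.1], [0.4, -0.2], [0.5, 0.6]]
knob [[0.45958261 0.19436704 0.098     ]] handle [[0.67409477 0.08180803 0.104     ]]
index_flag top []
index_flag scene [(array([311.8, 210.9]), 0.23, np.int64(2842))]
probe_jig top [(array([286.6, 196.6]), 0.77, np.int64(5980))]
probe_jig scene [(array([313.9, 208.8]), 0.81, np.int64(2901)), (array([344.3, 186.7]), 0.4, np.int64(74))]
level_knob top [(array([271. , 197.9]), 0.6, np.int64(1302)), (array([267.9, 223.4]), 0.58, np.int64(132))]
level_knob scene [(array([286.8, 194.7]), 0.53, np.int64(77))]
marker_pen top [(array([434.7, 247.4]), 0.67, np.int64(185))]
marker_pen scene [(array([397.2, 294. ]), 0.48, np.int64(243))]
```

```bash
python3 - <<'E'
import cv2
from h import *
J=np.load('J.npy')
a=cv2.imread('pics/top0.png')
b=cv2.resize(a[208:238,255:300],None,fx=16,fy=16,interpolation=cv2.INTER_CUBIC); cv2.imwrite('pics/v1.png',b)
b=cv2.resize(a[150:210,285:325],None,fx=10,fy=10,interpolation=cv2.INTER_CUBIC); cv2.imwrite('pics/f1.png',b)
a=cv2.imread('pics/scene0.png')
b=cv2.resize(a[180:225,270:350],None,fx=10,fy=10,interpolation=cv2.INTER_CUBIC); cv2.imwrite('pics/v2.png',b)
E
```

```text
(no output)
```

View pics/v1.png

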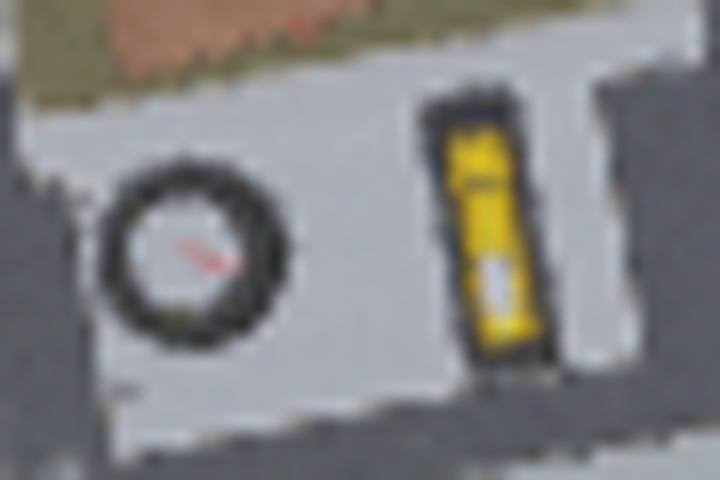

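View pics/f1.png

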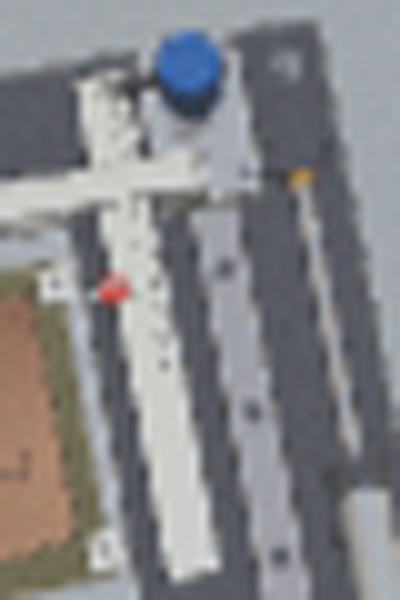

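View pics/v2.png

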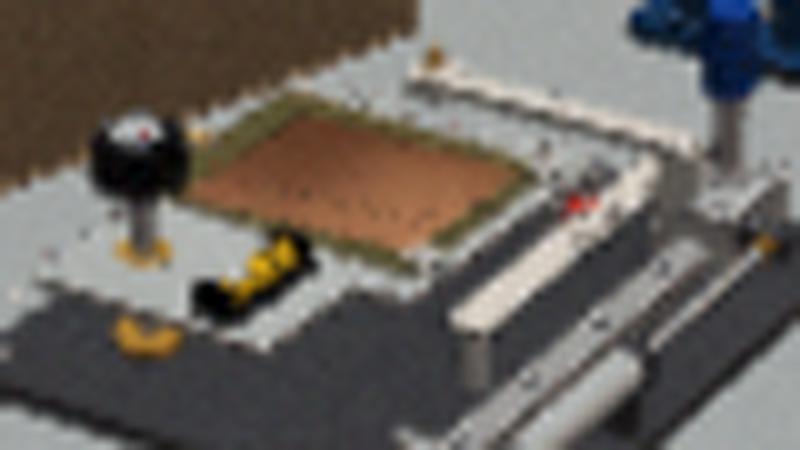

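```bash
cat >> h.py <<'E'
def plan(target,yaw=None):
    s=manip.sense(); Rm=R.from_euler('xyz',s['tcp_rot']).as_matrix()
    d=Rm.T@(np.array(target)-s['tool_pos'])/.025
    psi=np.arctan2(Rm[1,0],Rm[0,0])
    r=0 if yaw is None else -np.degrees(yaw-psi)/5
    print('clock',round(s['clock'],2),'pos',np.round(s['tool_pos'],4),'psi',round(psi,3),'tilt',np.round(Rm[:,1],3),'q7',round(s['q'][6],2),'gap',round(s['finger_gap'],4),'F',np.round(s['ft_force'],1))
    print('linear',np.round(d,2),'roll',round(r,2))
E
python3 - <<'E'
from h import *
J=np.load('J.npy'); k=jw(J,(-.085,.072,.098))[0]
plan([k[0],k[1],.2],J[2]-np.pi/2)
# flag, vial measures
for n,uv,z in [('flag',(296.4,179.0),.05),('bubble',(255+497/16,208+285/16),.07),('vialmid',(255+495/16,208+237/16),.07)]:
    w=atz('top',uv,z); print(n,w,R.from_euler('z',-J[2]).apply(w-[J[0],J[1],0]))
E
```

```text
clock 1.0 pos [0.2602 0.5957 0.2313] psi -0.412 tilt [ 0. -0. -1.] q7 -0.07 gap 0.0852 F [ 0.1 -0.   0.3]
linear [ 13.74   1.25 -11.52] roll 10.92
flag [0.61218154 0.1084253  0.05      ] [ 0.0468285  -0.04329815  0.05      ]
bubble [0.45586104 0.13763475 0.07      ] [-0.10023061  0.01722381  0.07      ]
vialmid [0.46553161 0.13826016 0.07      ] [-0.09063617  0.01586082  0.07      ]
```

Request:
play_rows:
  linear:
    - [1.4,0.1,-1.2]
    - [2.8,0.3,-2.3]
    - [4.1,0.4,-3.5]
    - [5.5,0.5,-4.6]
    - [6.9,0.6,-5.8]
  roll: [1.1,2.2,3.3,4.4,5.5]
  claw: [-0.5,-0.5,-0.5,-0.5,-0.5]

```text
clock: 1.42
tool_pos: [0.3531, 0.4077, 0.2173]
tcp_rot: [-1.57, 0.0, -0.896]
ft_force: [0.8, 1.2, -0.3]
finger_gap: 0.064
```

```bash
python3 - <<'E'
from h import *
J=np.load('J.npy'); k=jw(J,(-.085,.072,.098))[0]
plan([k[0],k[1],.16],J[2]-np.pi/2)
E
```

```text
clock 1.42 pos [0.3531 0.4077 0.2173] psi -0.896 tilt [ 0.  0. -1.] q7 -0.21 gap 0.064 F [ 0.8  1.2 -0.3]
linear [ 9.33  2.29 -2.  ] roll 5.37
```

Request:
play_rows:
  linear:
    - [1.6,0.4,-0.3]
    - [3.2,0.8,-0.7]
    - [4.8,1.2,-1.0]
    - [6.4,1.6,-1.4]
    - [8.0,2.0,-1.7]
  roll: [1.1,2.2,3.3,4.4,5.4]
  claw: [-0.5,-0.5,-0.5,-0.5,-0.5]

```text
clock: 1.83
tool_pos: [0.4444, 0.2274, 0.1678]
tcp_rot: [-1.57, 0.0, -1.367]
ft_force: [0.4, 0.2, -0.3]
finger_gap: 0.064
```

```bash
python3 - <<'E'
from h import *
J=np.load('J.npy'); k=jw(J,(-.085,.072,.098))[0]
plan([k[0],k[1],.14],J[2]-np.pi/2)
E
```

```text
clock 1.83 pos [0.4444 0.2274 0.1678] psi -1.367 tilt [ 0.001  0.001 -1.   ] q7 -0.22 gap 0.064 F [ 0.4  0.2 -0.3]
linear [1.42 1.11 0.33] roll -0.03
```

Request:
play_rows:
  linear:
    - [0.8,0.6,0.2]
    - [1.4,1.1,0.3]
    - [1.4,1.1,0.3]
  roll: [0,0,0]
  claw: [-0.5,-0.5,-0.5]

```text
clock: 2.08
tool_pos: [0.4586, 0.1919, 0.1386]
tcp_rot: [-1.574, -0.003, -1.369]
ft_force: [-0.2, 0.2, -0.5]
finger_gap: 0.0641
```

```bash
python3 - <<'E'
from h import *
J=np.load('J.npy'); k=jw(J,(-.085,.072,.098))[0]
plan([k[0],k[1],.086],J[2]-np.pi/2)
a=save('scene','s2.png')[150:240,230:350,::-1]; cv2.imwrite('pics/s2c.png',cv2.resize(a,None,fx=6,fy=6,interpolation=cv2.INTER_CUBIC))
a=save('top','t2.png')[150:270,210:330,::-1]; cv2.imwrite('pics/t2c.png',cv2.resize(a,None,fx=5,fy=5,interpolation=cv2.INTER_CUBIC))
E
```

```text
clock 2.08 pos [0.4586 0.1919 0.1386] psi -1.369 tilt [-0.002 -0.003 -1.   ] q7 -0.12 gap 0.0641 F [-0.2  0.2 -0.5]
linear [-0.09  2.1   0.06] roll -0.04
```

View pics/s2c.png

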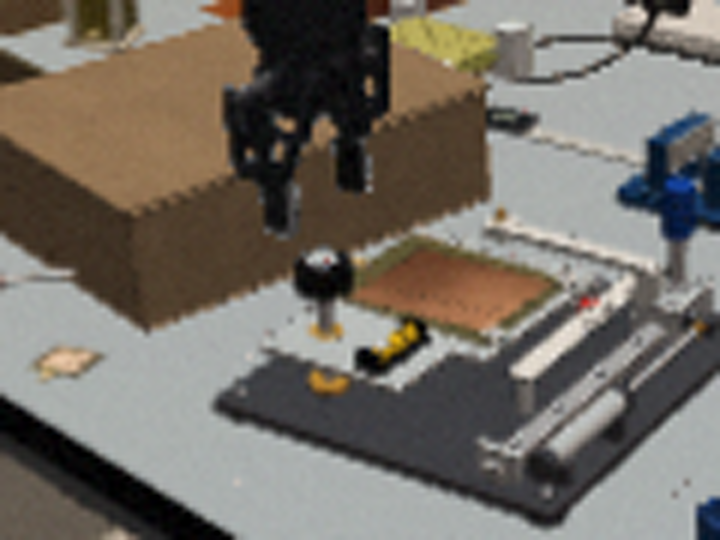

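View pics/t2c.png

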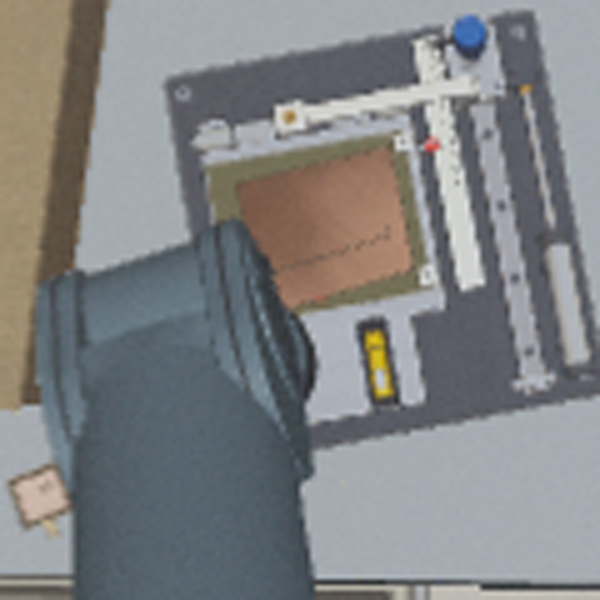

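The scene view shows the open fingers straddling the knob at (323,272), and the top view leaves the vial visible. Going down.

Request:
play_rows:
  linear:
    - [-0.1,0.7,0.1]
    - [-0.1,1.4,0.1]
    - [-0.1,2.1,0.1]
    - [-0.1,2.1,0.1]
  roll: [0,0,0,0]
  claw: [-0.5,-0.5,-0.5,-0.5]

```text
clock: 2.52
tool_pos: [0.4585, 0.201, 0.0862]
tcp_rot: [-1.574, 0.0, -1.36]
ft_force: [0.2, -0.9, 0.0]
finger_gap: 0.0643
```

```bash
python3 - <<'E'
from h import *
J=np.load('J.npy'); k=jw(J,(-.085,.072,.098))[0]
plan([k[0],k[1],.086],J[2]-np.pi/2)
a=save('scene','s3.png')[150:240,230:350,::-1]; cv2.imwrite('pics/s3c.png',cv2.resize(a,None,fx=6,fy=6,interpolation=cv2.INTER_CUBIC))
E
```

```text
clock 2.52 pos [0.4585 0.201  0.0862] psi -1.36 tilt [-0.003 -0.001 -1.   ] q7 -0.09 gap 0.0643 F [ 0.2 -0.9  0. ]
linear [ 0.27  0.01 -0.01] roll 0.06
```

View pics/s3c.png

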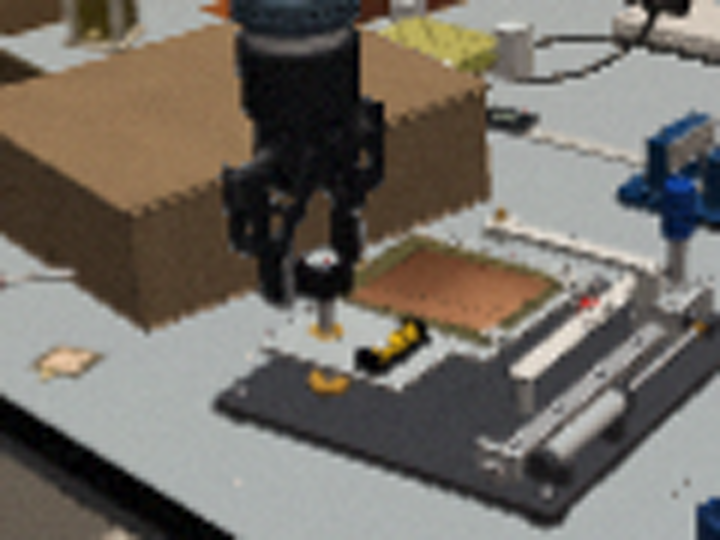

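Request:
play_rows:
  linear:
    - [0.2,0,0]
    - [0.2,0,0]
    - [0.2,0,0]
  roll: [0,0,0]
  claw: [-0.5,-0.5,-0.5]

```text
clock: 2.82
tool_pos: [0.4623, 0.1948, 0.089]
tcp_rot: [-1.569, 0.001, -1.363]
ft_force: [0.1, 0.1, -0.4]
finger_gap: 0.0637
```

```bash
python3 - <<'E'
from h import *
J=np.load('J.npy'); k=jw(J,(-.085,.072,.098))[0]
plan([k[0],k[1],.086],J[2]-np.pi/2)
a=save('scene','s4.png')[150:240,230:350,::-1]; cv2.imwrite('pics/s4c.png',cv2.resize(a,None,fx=6,fy=6,interpolation=cv2.INTER_CUBIC))
plan([k[0],k[1],.086],J[2]-np.pi/2)
E
```

```text
clock 2.82 pos [0.4623 0.1948 0.089 ] psi -1.363 tilt [ 0.002  0.001 -1.   ] q7 -0.08 gap 0.0637 F [ 0.1  0.1 -0.4]
linear [-0.01  0.12 -0.11] roll 0.02
clock 2.87 pos [0.4622 0.1948 0.0889] psi -1.363 tilt [ 0.002  0.001 -1.   ] q7 -0.08 gap 0.064 F [-0.1 -0.   0.2]
linear [-0.    0.12 -0.11] roll 0.02
```

View pics/s4c.png

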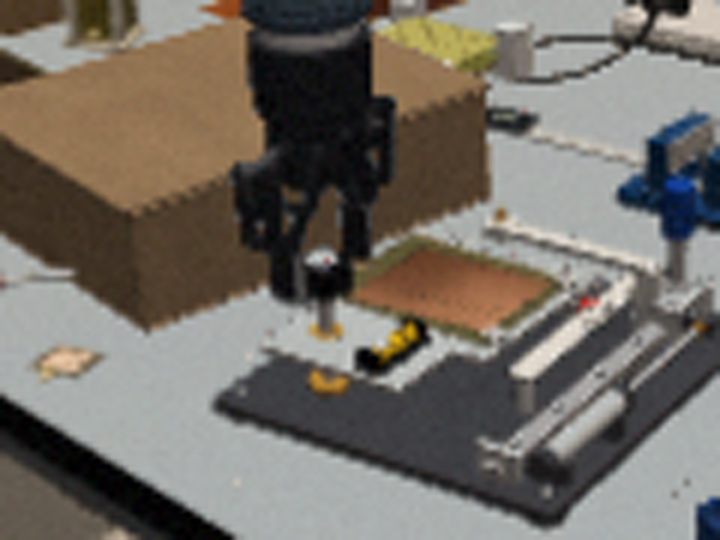

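Request:
play_rows:
  linear:
    - [0,0.1,-0.1]
    - [0,0.1,-0.1]
    - [0,0.1,-0.1]
    - [0,0.1,-0.1]
    - [0,0.1,-0.1]
  roll: [0,0,0,0,0]
  claw: [-0.2,0.1,0.4,0.7,1]

```text
clock: 3.28
tool_pos: [0.463, 0.195, 0.0868]
tcp_rot: [-1.563, 0.001, -1.364]
ft_force: [6.6, -0.1, 3.8]
finger_gap: 0.0337
```

```bash
python3 - <<'E'
from h import *
J=np.load('J.npy'); k=jw(J,(-.085,.072,.098))[0]
plan([k[0],k[1],.086],J[2]-np.pi/2)
a=save('scene','s5.png')[150:240,230:350,::-1]; cv2.imwrite('pics/s5c.png',cv2.resize(a,None,fx=6,fy=6,interpolation=cv2.INTER_CUBIC))
E
```

```text
clock 3.28 pos [0.463  0.195  0.0868] psi -1.364 tilt [ 0.008  0.003 -1.   ] q7 -0.08 gap 0.0337 F [ 6.6 -0.1  3.8]
linear [-0.    0.03 -0.14] roll 0.02
```

View pics/s5c.png

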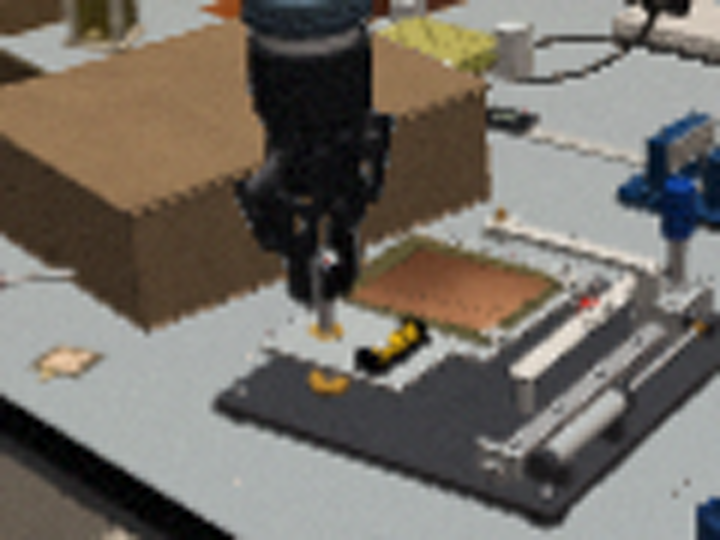

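The gap stopped at 34 mm, so the knob is held. Turning it counter-clockwise.

Request:
play_rows:
  linear:
    - [0,0,0]
    - [0,0,0]
    - [0,0,0]
    - [0,0,0]
    - [0,0,0]
  roll: [-1,-2,-3,-4,-5]
  claw: [1,1,1,1,1]

```text
clock: 3.75
tool_pos: [0.4638, 0.1954, 0.0869]
tcp_rot: [-1.561, -0.003, -0.923]
ft_force: [9.9, 2.0, -1.8]
finger_gap: 0.034
```

Request:
play_rows:
  linear:
    - [0,0,0]
    - [0,0,0]
    - [0,0,0]
    - [0,0,0]
    - [0,0,0]
  roll: [-1,-2,-3,-4,-5]
  claw: [1,1,1,1,1]

```text
clock: 4.17
tool_pos: [0.4645, 0.1961, 0.0869]
tcp_rot: [-1.562, -0.007, -0.487]
ft_force: [12.0, 3.5, -3.8]
finger_gap: 0.0337
```

```bash
python3 - <<'E'
from h import *
J=np.load('J.npy'); k=jw(J,(-.085,.072,.098))[0]
plan([k[0],k[1],.086],J[2]-np.pi/2)
a=save('scene','s6.png')[150:240,230:350,::-1]; cv2.imwrite('pics/s6c.png',cv2.resize(a,None,fx=6,fy=6,interpolation=cv2.INTER_CUBIC))
a=save('top','t6.png')[208:238,260:310,::-1]; cv2.imwrite('pics/t6c.png',cv2.resize(a,None,fx=16,fy=16,interpolation=cv2.INTER_CUBIC))
E
```

```text
clock 4.17 pos [0.4645 0.1961 0.0869] psi -0.487 tilt [ 0.011  0.005 -1.   ] q7 0.61 gap 0.0337 F [12.   3.5 -3.8]
linear [-0.14  0.03 -0.15] roll 10.07
```

View pics/s6c.png

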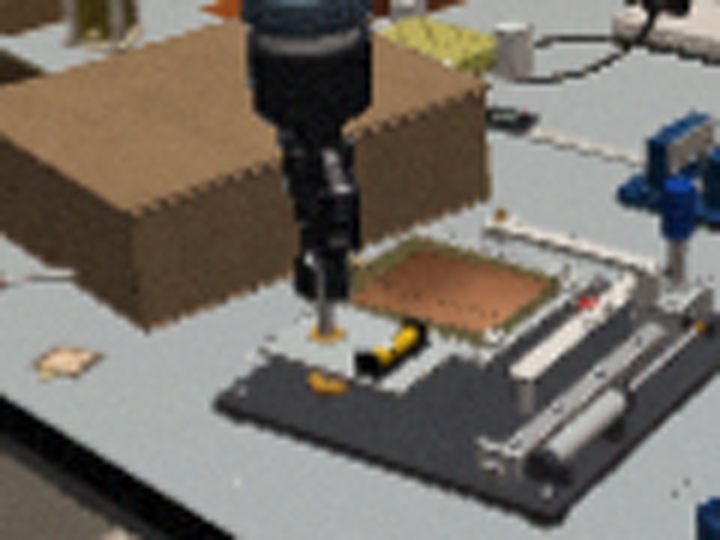

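View pics/t6c.png

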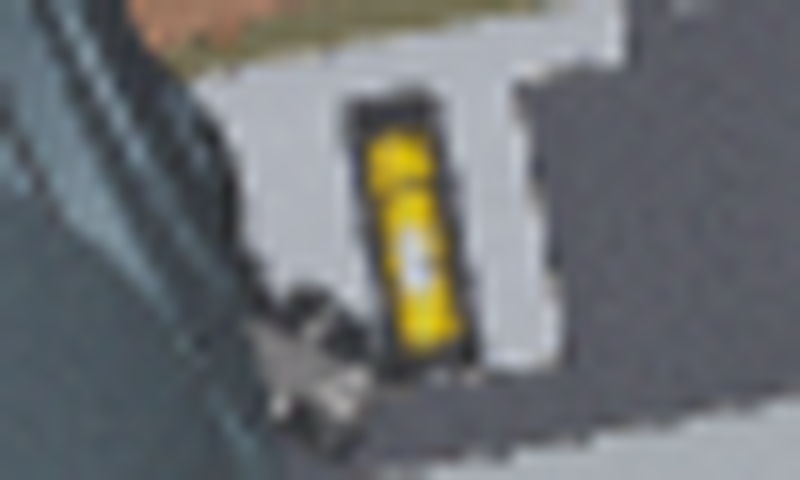

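```bash
cat >> h.py <<'E'
def rect(ims,cam,J,xr,yr,z,step=.0005):
    xs=np.arange(xr[1],xr[0],-step); ys=np.arange(yr[1],yr[0],-step)
    X,Y=np.meshgrid(xs,ys,indexing='ij')
    uv=proj(cam,jw(J,np.c_[X.ravel(),Y.ravel(),np.full(X.size,z)])).astype(np.float32).reshape(X.shape+(2,))
    return xs,ys,np.mean([cv2.remap(i,uv[...,0],uv[...,1],cv2.INTER_CUBIC).astype(float) for i in ims],0)
def vial(n=2):
    J=np.load('J.npy'); ims=[manip.grab_frame('top') for _ in range(n)]
    return vial_im(ims,J)
def vial_im(ims,J):
    xs,ys,a=rect(ims,'top',J,(-.13,-.05),(0,.034),.07)
    b=a[...,2]; r=a[...,0]
    yc=((r-b).clip(40)-40); cols=(ys*yc.sum(0)).sum()/yc.sum()
    m=abs(ys-cols)<.004
    pb=b[:,m].mean(1); pr=r[:,m].mean(1)
    cv2.imwrite('pics/vialrect.png',cv2.resize(a[:,:,::-1].clip(0,255).astype(np.uint8),None,fx=4,fy=4))
    return xs,cols,pb,pr,a
E
python3 - <<'E'
from h import *
J=np.load('J.npy')
for f in('top0','t2','t6'):
    xs,c,pb,pr,a=vial_im([cv2.imread(f'pics/{f}.png')[:,:,::-1]],J)
    print(f,round(c,4));print([(round(1000*x),int(b),int(r)) for x,b,r in zip(xs[::4],pb[::4],pr[::4])])
E
```

```text
top0 0.0176
[(-50, 162, 159), (-52, 182, 169), (-54, 183, 171), (-56, 173, 161), (-58, 140, 130), (-60, 95, 89), (-62, 67, 61), (-64, 68, 59), (-66, 63, 88), (-68, 53, 138), (-70, 42, 180), (-72, 36, 202), (-74, 38, 202), (-76, 49, 174), (-78, 54, 150), (-80, 43, 176), (-82, 37, 197), (-84, 40, 198), (-86, 39, 199), (-88, 41, 197), (-90, 49, 193), (-92, 94, 181), (-94, 146, 171), (-96, 162, 177), (-98, 163, 186), (-100, 162, 185), (-102, 148, 184), (-104, 122, 187), (-106, 80, 202), (-108, 52, 184), (-110, 59, 126), (-112, 63, 77), (-114, 72, 68), (-116, 95, 89), (-118, 106, 101), (-120, 99, 92), (-122, 98, 87), (-124, 98, 86), (-126, 97, 86), (-128, 98, 86)]
t2 0.0176
[(-50, 166, 162), (-52, 186, 173), (-54, 190, 176), (-56, 178, 165), (-58, 142, 132), (-60, 96, 90), (-62, 68, 63), (-64, 67, 59), (-66, 60, 88), (-68, 48, 140), (-70, 37, 185), (-72, 29, 207), (-74, 26, 206), (-76, 40, 177), (-78, 51, 153), (-80, 37, 180), (-82, 28, 203), (-84, 32, 202), (-86, 29, 203), (-88, 30, 201), (-90, 42, 196), (-92, 95, 185), (-94, 150, 176), (-96, 166, 182), (-98, 166, 190), (-100, 166, 189),
[... 208 characters left out ...]
6, 100, 88), (-128, 101, 88)]
t6 0.0175
[(-50, 172, 167), (-52, 186, 172), (-54, 186, 173), (-56, 188, 175), (-58, 167, 155), (-60, 114, 106), (-62, 72, 67), (-64, 66, 58), (-66, 62, 79), (-68, 53, 125), (-70, 37, 176), (-72, 27, 207), (-74, 26, 206), (-76, 34, 185), (-78, 46, 157), (-80, 43, 170), (-82, 33, 196), (-84, 30, 203), (-86, 71, 198), (-88, 124, 190), (-90, 150, 189), (-92, 159, 186), (-94, 156, 175), (-96, 170, 175), (-98, 156, 186), (-100, 106, 192), (-102, 58, 198), (-104, 39, 202), (-106, 35, 209), (-108, 39, 191), (-110, 54, 147), (-112, 63, 94), (-114, 66, 68), (-116, 91, 85), (-118, 107, 98), (-120, 101, 90), (-122, 99, 87), (-124, 101, 88), (-126, 100, 89), (-128, 98, 88)]
```

View pics/vialrect.png

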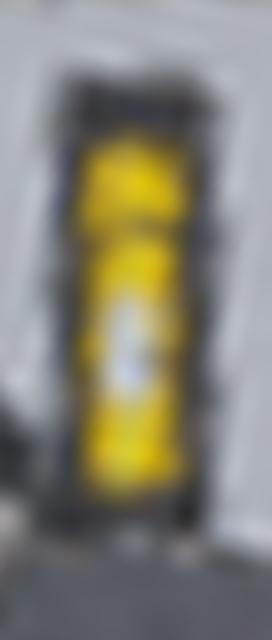

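Request:
play_rows:
  linear:
    - [0,0,-0.1]
    - [0,0,-0.1]
    - [0,0,-0.1]
    - [0,0,-0.1]
    - [0,0,-0.1]
  roll: [-1,-2,-3,-4,-5]
  claw: [1,1,1,1,1]

```text
clock: 4.68
tool_pos: [0.4648, 0.197, 0.0871]
tcp_rot: [-1.561, -0.014, -0.049]
ft_force: [15.9, 11.6, -14.7]
finger_gap: 0.0338
```

Request:
play_rows:
  linear:
    - [0,0,0]
    - [0,0,0]
    - [0,0,0]
    - [0,0,0]
  roll: [-1,-2,-3,-3]
  claw: [1,1,1,1]

```text
clock: 5.02
tool_pos: [0.4647, 0.1976, 0.0871]
tcp_rot: [-1.563, -0.016, 0.214]
ft_force: [15.5, 12.9, -13.3]
finger_gap: 0.0337
```

```bash
python3 - <<'E'
from h import *
J=np.load('J.npy')
plan([.46,.194,.086],J[2]-np.pi/2)
xs,c,pb,pr,a=vial(4)
print([(round(1000*x),int(b),int(r)) for x,b,r in zip(xs[30:130:3],pb[30:130:3],pr[30:130:3])])
cv2.imwrite('pics/v7.png',cv2.resize(a[:,:,::-1].clip(0,255).astype(np.uint8),None,fx=4,fy=4))
E
```

```text
clock 5.02 pos [0.4647 0.1976 0.0871] psi 0.214 tilt [ 0.014  0.011 -1.   ] q7 1.17 gap 0.0337 F [ 15.5  12.9 -13.3]
linear [-0.21  0.04 -0.1 ] roll 18.09
[(-65, 67, 64), (-67, 65, 65), (-68, 69, 76), (-70, 75, 98), (-71, 80, 122), (-73, 81, 133), (-74, 80, 133), (-76, 83, 130), (-77, 87, 120), (-79, 84, 106), (-80, 71, 104), (-82, 60, 110), (-83, 59, 109), (-85, 70, 108), (-86, 83, 118), (-88, 96, 137), (-89, 125, 162), (-91, 157, 184), (-92, 171, 188), (-94, 156, 171), (-95, 120, 165), (-97, 83, 179), (-98, 50, 196), (-100, 38, 200), (-101, 33, 198), (-103, 32, 198), (-104, 32, 197), (-106, 32, 201), (-107, 32, 201), (-109, 39, 179), (-110, 51, 143), (-112, 61, 101), (-113, 61, 75), (-115, 72, 69)]
```

View pics/v7.png

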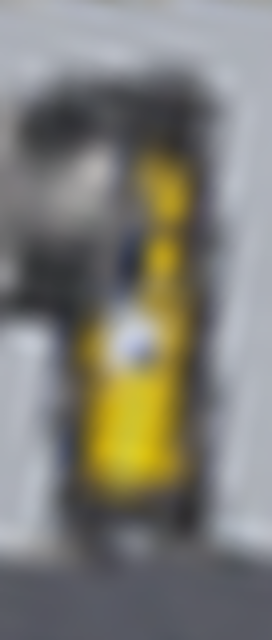

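Request:
play_rows:
  linear:
    - [0.1,0.05,0.1]
    - [0.15,0.1,0.15]
    - [0.15,0.1,0.15]
    - [0.15,0.1,0.15]
    - [0.15,0.1,0.15]
  roll: [-1,-2,-3,-4,-5]
  claw: [1,1,1,1,1]

```text
clock: 5.63
tool_pos: [0.4644, 0.1986, 0.0866]
tcp_rot: [-1.572, -0.008, 0.648]
ft_force: [-2.7, 0.5, 29.8]
finger_gap: 0.0339
```

```bash
python3 - <<'E'
from h import *
J=np.load('J.npy')
plan([.4647,.1976,.0871],J[2]-np.pi/2)
E
```

```text
clock 5.63 pos [0.4644 0.1986 0.0866] psi 0.648 tilt [ 0.008  0.004 -1.   ] q7 1.51 gap 0.0339 F [-2.7  0.5 29.8]
linear [-0.01 -0.02 -0.04] roll 23.07
```

Request:
play_rows:
  linear:
    - [0,-0.1,0]
    - [0,-0.1,0]
    - [0,-0.1,0]
    - [0,-0.1,0]
    - [0,-0.1,0]
  roll: [0,0,0,0,0]
  claw: [0.2,0,-0.2,-0.5,-0.5]

```text
clock: 6.05
tool_pos: [0.4603, 0.1959, 0.0851]
tcp_rot: [-1.571, 0.001, 0.644]
ft_force: [-0.4, 0.1, -1.0]
finger_gap: 0.0641
```

Request:
play_rows:
  linear:
    - [0,-0.7,0]
    - [0,-1.5,0]
    - [0,-2.5,0]
    - [0,-3,0]
    - [0,-3,0]
  roll: [1,2,3,4,5]
  claw: [-0.5,-0.5,-0.5,-0.5,-0.5]

```text
clock: 6.47
tool_pos: [0.4623, 0.197, 0.163]
tcp_rot: [-1.57, -0.004, 0.203]
ft_force: [0.1, 0.8, -0.5]
finger_gap: 0.0641
```

```bash
python3 - <<'E'
from h import *
J=np.load('J.npy')
plan([.46,.194,.086],J[2]-np.pi/2)
xs,c,pb,pr,a=vial(4)
print([(round(1000*x),int(b),int(r)) for x,b,r in zip(xs[30:130:3],pb[30:130:3],pr[30:130:3])])
cv2.imwrite('pics/v8.png',cv2.resize(a[:,:,::-1].clip(0,255).astype(np.uint8),None,fx=4,fy=4))
E
```

```text
clock 6.47 pos [0.4623 0.197  0.163 ] psi 0.203 tilt [ 0.004  0.002 -1.   ] q7 1.18 gap 0.0641 F [ 0.1  0.8 -0.5]
linear [-0.13  3.08 -0.1 ] roll 17.97
[(-65, 65, 64), (-67, 64, 77), (-68, 60, 105), (-70, 48, 148), (-71, 37, 182), (-73, 31, 198), (-74, 30, 195), (-76, 32, 187), (-77, 38, 172), (-79, 57, 152), (-80, 77, 146), (-82, 101, 153), (-83, 123, 164), (-85, 140, 170), (-86, 150, 173), (-88, 152, 177), (-89, 161, 185), (-91, 159, 191), (-92, 135, 183), (-94, 104, 163), (-95, 73, 155), (-97, 55, 171), (-98, 39, 192), (-100, 35, 199), (-101, 34, 199), (-103, 33, 199), (-104, 34, 197), (-106, 35, 201), (-107, 35, 201), (-109, 40, 184), (-110, 48, 154), (-112, 58, 113), (-113, 59, 82), (-115, 73, 72)]
```

View pics/v8.png

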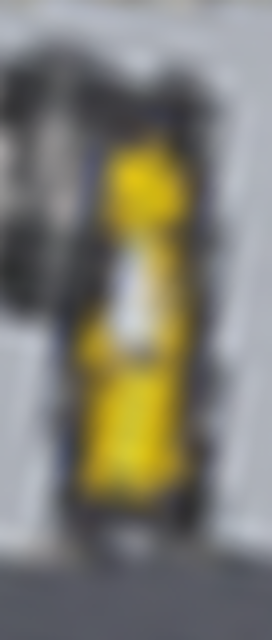

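The bubble is now nearly between the lines, but a finger hides part of the vial. I'll roll the gripper away for a clear reading.

Request:
play_rows:
  linear:
    - [-0.1,0,-0.1]
    - [-0.1,0,-0.1]
    - [-0.1,0,-0.1]
    - [-0.1,0,-0.1]
    - [-0.1,0,-0.1]
  roll: [1.3,2.6,3.9,5.2,6.5]
  claw: [-0.5,-0.5,-0.5,-0.5,-0.5]

```text
clock: 7.08
tool_pos: [0.4582, 0.1929, 0.1594]
tcp_rot: [-1.572, 0.001, -0.362]
ft_force: [0.2, -0.6, 0.0]
finger_gap: 0.0642
```

Request:
play_rows:
  linear:
    - [0,0,0]
    - [0,0,0]
    - [0,0,0]
    - [0,0,0]
    - [0,0,0]
  roll: [1.3,2.6,3.9,5.2,6.5]
  claw: [-0.5,-0.5,-0.5,-0.5,-0.5]

```text
clock: 7.5
tool_pos: [0.4582, 0.1929, 0.1594]
tcp_rot: [-1.573, 0.0, -0.93]
ft_force: [0.2, -0.4, 1.0]
finger_gap: 0.0639
```

Request:
play_rows:
  linear:
    - [0,0,0]
    - [0,0,0]
    - [0,0,0]
    - [0,0,0]
    - [0,0,0]
  roll: [1.3,2.6,3.9,5,5]
  claw: [-0.5,-0.5,-0.5,-0.5,-0.5]

```text
clock: 7.92
tool_pos: [0.4582, 0.193, 0.1595]
tcp_rot: [-1.573, -0.001, -1.364]
ft_force: [0.0, 0.1, 0.3]
finger_gap: 0.0639
```

```bash
python3 - <<'E'
from h import *
J=np.load('J.npy'); k=jw(J,(-.085,.072,.098))[0]
plan([k[0],k[1],.086],J[2]-np.pi/2)
xs,c,pb,pr,a=vial(6)
print([(round(1000*x),int(b),int(r)) for x,b,r in zip(xs[30:130:2],pb[30:130:2],pr[30:130:2])])
cv2.imwrite('pics/v9.png',cv2.resize(a[:,:,::-1].clip(0,255).astype(np.uint8),None,fx=4,fy=4))
save('top','t9.png')
a=save('scene','s9.png')[150:240,230:350,::-1]; cv2.imwrite('pics/s9c.png',cv2.resize(a,None,fx=6,fy=6,interpolation=cv2.INTER_CUBIC))
E
```

```text
clock 7.92 pos [0.4582 0.193  0.1595] psi -1.364 tilt [-0.002 -0.001 -1.   ] q7 -0.21 gap 0.0639 F [0.  0.1 0.3]
linear [-0.04  2.94  0.07] roll 0.01
[(-65, 64, 61), (-66, 64, 67), (-67, 65, 81), (-68, 60, 107), (-69, 51, 140), (-70, 41, 169), (-71, 33, 193), (-72, 28, 205), (-73, 27, 207), (-74, 27, 204), (-75, 27, 203), (-76, 28, 201), (-77, 32, 191), (-78, 47, 176), (-79, 65, 162), (-80, 82, 155), (-81, 102, 157), (-82, 122, 167), (-83, 136, 178), (-84, 147, 186), (-85, 155, 189), (-86, 157, 189), (-87, 156, 188), (-88, 158, 187), (-89, 164, 189), (-90, 165, 191), (-91, 155, 190), (-92, 138, 184), (-93, 117, 171), (-94, 94, 159), (-95, 74, 156), (-96, 61, 164), (-97, 49, 179), (-98, 39, 192), (-99, 36, 199), (-100, 36, 201), (-101, 36, 201), (-102, 35, 202), (-103, 36, 201), (-104, 36, 201), (-105, 36, 202), (-106, 36, 205), (-107, 36, 202), (-108, 38, 192), (-109, 43, 178), (-110, 49, 157), (-111, 56, 129), (-112, 59, 103), (-113, 60, 83), (-114, 67, 72)]
```

View pics/v9.png

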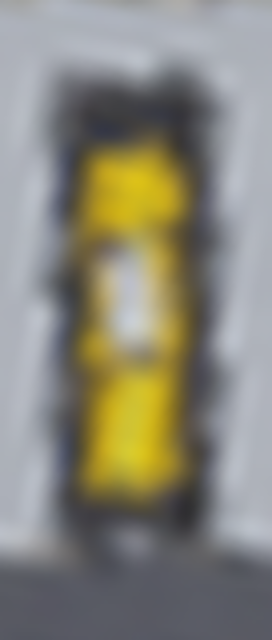

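View pics/s9c.png

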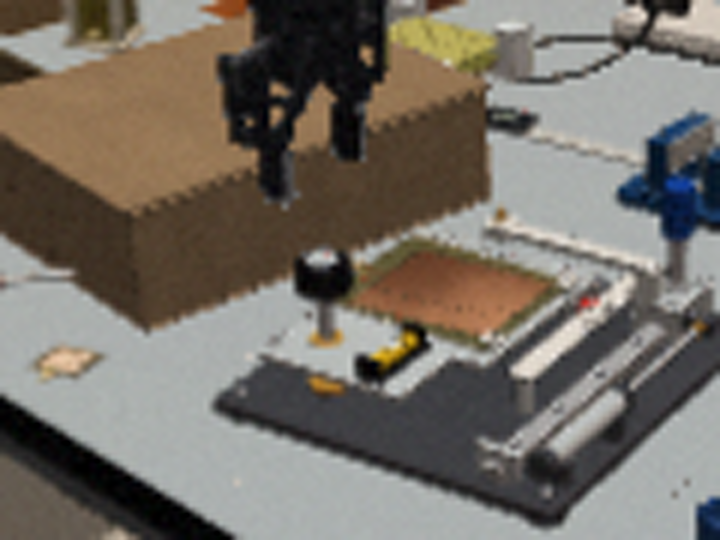

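```bash
python3 - <<'E'
from h import *
J=np.load('J.npy')
ims=[cv2.imread('pics/t9.png')[:,:,::-1]]+[manip.grab_frame('top') for _ in range(5)]
for nm,I in (('0',[cv2.imread(f'pics/{f}.png')[:,:,::-1] for f in('top0','t2')]),('9',ims)):
  xs,ys,a=rect(I,'top',J,(-.13,-.05),(0,.034),.07)
  for lo,hi in((.0115,.0135),(.013,.015),(.0205,.0225),(.0225,.0245)):
    m=(ys>lo)&(ys<hi); r=a[:,m,0].mean(1)
    print(nm,lo,[(round(1000*x),int(v)) for x,v in zip(xs[40:110:2],r[40:110:2])])
E
```

```text
0 0.0115 [(-70, 137), (-71, 144), (-72, 153), (-73, 163), (-74, 170), (-75, 172), (-76, 167), (-77, 154), (-78, 139), (-79, 133), (-80, 135), (-81, 138), (-82, 142), (-83, 140), (-84, 136), (-85, 133), (-86, 134), (-87, 134), (-88, 134), (-89, 137), (-90, 140), (-91, 142), (-92, 145), (-93, 143), (-94, 139), (-95, 139), (-96, 144), (-97, 149), (-98, 150), (-99, 148), (-100, 140), (-101, 133), (-102, 130), (-103, 128), (-104, 127)]
0 0.013 [(-70, 172), (-71, 176), (-72, 183), (-73, 193), (-74, 198), (-75, 198), (-76, 188), (-77, 172), (-78, 161), (-79, 162), (-80, 172), (-81, 183), (-82, 189), (-83, 189), (-84, 185), (-85, 181), (-86, 179), (-87, 178), (-88, 176), (-89, 176), (-90, 174), (-91, 172), (-92, 170), (-93, 165), (-94, 161), (-95, 162), (-96, 172), (-97, 181), (-98, 188), (-99, 188), (-100, 182), (-101, 175), (-102, 172), (-103, 171), (-104, 170)]
0 0.0205 [(-70, 161), (-71, 175), (-72, 181), (-73, 179), (-74, 178), (-75, 176), (-76, 170), (-77, 158), (-78, 148), (-79, 146), (-80, 148), (-81, 153), (-82, 158), (-83, 161), (-84, 163), (-85, 168), (-86, 173), (-87, 174), (-88,
[... 1667 characters left out ...]
27), (-83, 144), (-84, 155), (-85, 161), (-86, 162), (-87, 160), (-88, 155), (-89, 149), (-90, 148), (-91, 156), (-92, 168), (-93, 175), (-94, 167), (-95, 153), (-96, 139), (-97, 133), (-98, 137), (-99, 148), (-100, 158), (-101, 165), (-102, 168), (-103, 169), (-104, 172)]
9 0.0225 [(-70, 93), (-71, 102), (-72, 108), (-73, 112), (-74, 118), (-75, 123), (-76, 128), (-77, 130), (-78, 132), (-79, 128), (-80, 117), (-81, 109), (-82, 106), (-83, 103), (-84, 98), (-85, 94), (-86, 91), (-87, 90), (-88, 92), (-89, 94), (-90, 97), (-91, 108), (-92, 122), (-93, 132), (-94, 130), (-95, 118), (-96, 107), (-97, 100), (-98, 102), (-99, 106), (-100, 105), (-101, 103), (-102, 103), (-103, 102), (-104, 101)]
```

The bubble sits at jig x ≈ -87.3 mm and the line pair is centred at about -87.5 ± 0.7 mm, so the table is level to about 0.002 rad. The turned angle agrees (2.01 rad turned, about 2.07 rad estimated). On to the handle.

```bash
python3 - <<'E'
from h import *
J=np.load('J.npy'); h=jw(J,(.102,-.082,.104))[0]
print(h);plan([h[0],h[1],.165],J[2]-np.pi/2)
E
```

```text
[0.67409477 0.08180803 0.104     ]
clock 8.57 pos [0.4588 0.1932 0.1603] psi -1.363 tilt [ 0.  0. -1.] q7 -0.21 gap 0.064 F [ 0.6 -0.6  0.6]
linear [ 6.14 -0.19  7.5 ] roll 0.03
```

Request:
play_rows:
  linear:
    - [1.0,-0.2,1.2]
    - [2.0,-0.2,2.4]
    - [3.0,-0.2,3.6]
    - [4.0,-0.2,4.9]
    - [5.0,-0.2,6.1]
  roll: [0,0,0,0,0]
  claw: [-0.5,-0.5,-0.5,-0.5,-0.5]

```text
clock: 8.98
tool_pos: [0.6356, 0.1015, 0.1654]
tcp_rot: [-1.57, 0.0, -1.362]
ft_force: [0.2, 0.1, 0.4]
finger_gap: 0.0643
```

Request:
play_rows:
  linear:
    - [0.6,0,0.7]
    - [1.1,0,1.4]
    - [1.1,0,1.4]
    - [1.1,0,1.4]
  roll: [0,0,0,0]
  claw: [-0.5,-0.5,-0.5,-0.5]

```text
clock: 9.32
tool_pos: [0.6741, 0.0818, 0.1648]
tcp_rot: [-1.571, -0.0, -1.364]
ft_force: [-0.3, -0.1, -0.1]
finger_gap: 0.0643
```

```bash
python3 - <<'E'
from h import *
J=np.load('J.npy'); h=jw(J,(.102,-.082,.104))[0]
a=save('scene','s10.png')[140:230,280:400,::-1]; cv2.imwrite('pics/s10c.png',cv2.resize(a,None,fx=6,fy=6,interpolation=cv2.INTER_CUBIC))
a=save('top','t10.png')[130:250,230:350,::-1]; cv2.imwrite('pics/t10c.png',cv2.resize(a,None,fx=5,fy=5,interpolation=cv2.INTER_CUBIC))
plan([h[0],h[1],.091],J[2]-np.pi/2)
E
```

```text
clock 9.42 pos [0.6728 0.0836 0.165 ] psi -1.362 tilt [-0.001  0.001 -1.   ] q7 0.12 gap 0.0638 F [-0.8  0.3 -0.4]
linear [0.08 2.96 0.04] roll 0.04
```

View pics/s10c.png

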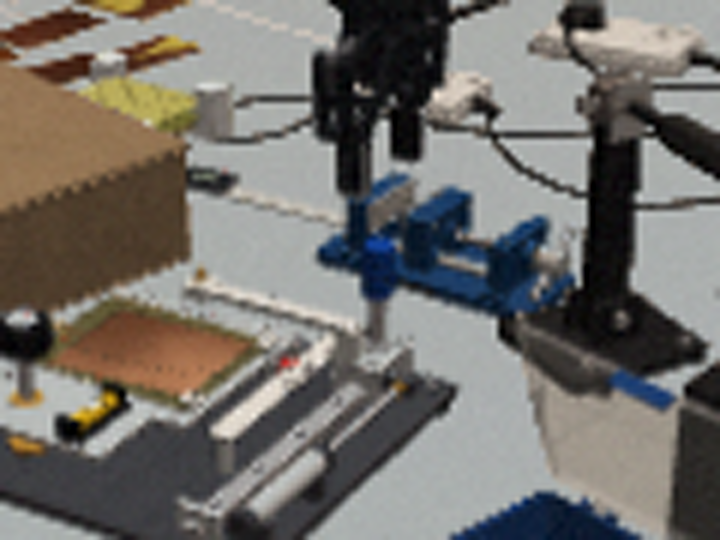

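View pics/t10c.png

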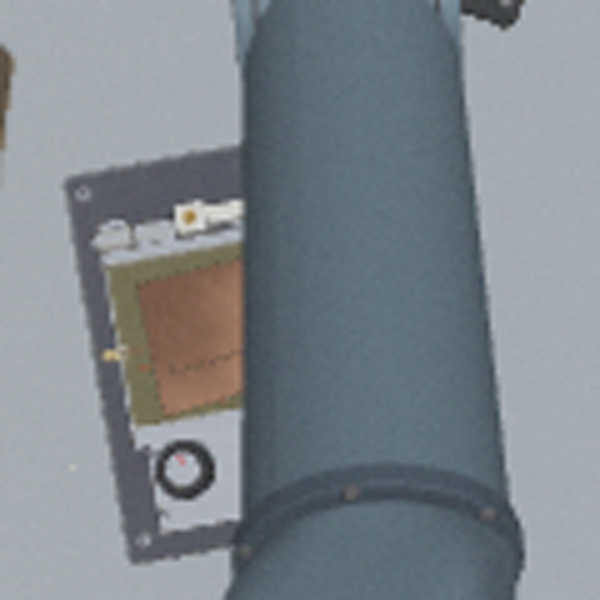

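```bash
python3 - <<'E'
from h import *
J=np.load('J.npy')
Ri=R.from_euler('z',-J[2])
def jx(c,uv,z): return Ri.apply(atz(c,uv,z)-[J[0],J[1],0])
w=[]
for f in('top0','t2','t6','t9'):
    im=cv2.imread(f'pics/{f}.png')[:,:,::-1].astype(float); sub=im[172:187,288:304]
    red=(sub[...,0]-np.maximum(sub[...,1],sub[...,2])-30).clip(0)
    v,u=np.mgrid[172:187,288:304]; uv=((u*red).sum()/red.sum(),(v*red).sum()/red.sum()); print('flag top',np.round(uv,2),jx('top',uv,.049)*1000)
for f in('scene0','s2','s4','s9'):
    im=cv2.imread(f'pics/{f}.png')[:,:,::-1].astype(float); sub=im[195:207,320:336]
    red=(sub[...,0]-np.maximum(sub[...,1],sub[...,2])-30).clip(0)
    v,u=np.mgrid[195:207,320:336]; uv=((u*red).sum()/red.sum(),(v*red).sum()/red.sum()); print('flag scene',np.round(uv,2),jx('scene',uv,.049)*1000)
print('ptr',jx('top',(295.1,159.1),.047)*1000,jx('scene',(335.7,194.7),.047)*1000)
I=[cv2.imread(f'pics/{f}.png')[:,:,::-1] for f in('top0','t2','t6','t9')]
xs,ys,a=rect(I,'top',J,(.03,.13),(-.11,-.02),.048); cv2.imwrite('pics/pr.png',cv2.resize(a[:,:,::-1].clip(0,255).astype(np.uint8),None,fx=3,fy=3))
I=[cv2.imread(f'pics/{f}.png')[:,:,::-1] for f in('scene0','s2','s4','s9')]
xs,ys,a=rect(I,'scene',J,(.0,.13),(-.13,-.02),.048); cv2.imwrite('pics/prs.png',cv2.resize(a[:,:,::-1].clip(0,255).astype(np.uint8),None,fx=2.3,fy=2.3))
E
```

```text
flag top [295.62 178.96] [ 47.61508094 -40.75316379  49.        ]
flag top [295.55 179.02] [ 47.44500464 -40.47361045  49.        ]
flag top [295.53 179.03] [ 47.44016001 -40.40092243  49.        ]
flag top [295.58 178.98] [ 47.58135815 -40.62325289  49.        ]
flag scene [327.18 199.84] [ 49.04011093 -41.82405857  49.        ]
flag scene [327.14 199.82] [ 49.09446372 -41.59338917  49.        ]
flag scene [327.07 199.79] [ 49.18063996 -41.22109329  49.        ]
flag scene [327.03 199.79] [ 49.07236178 -41.06692527  49.        ]
ptr [114.43734077 -51.35201745  47.        ] [107.90041035 -47.2152115   47.        ]
```

View pics/pr.png

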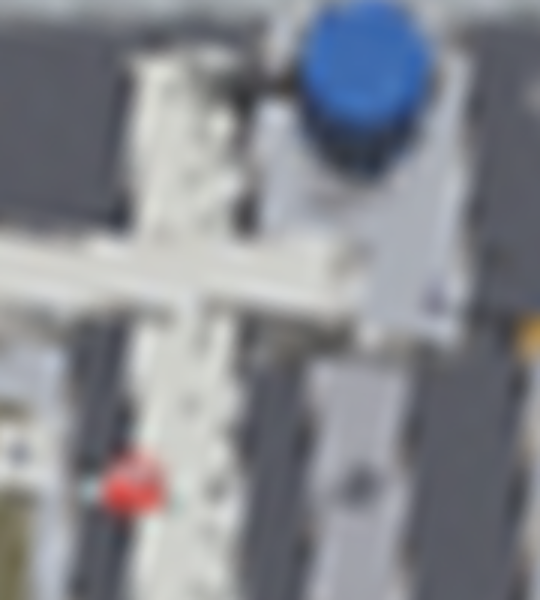

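View pics/prs.png

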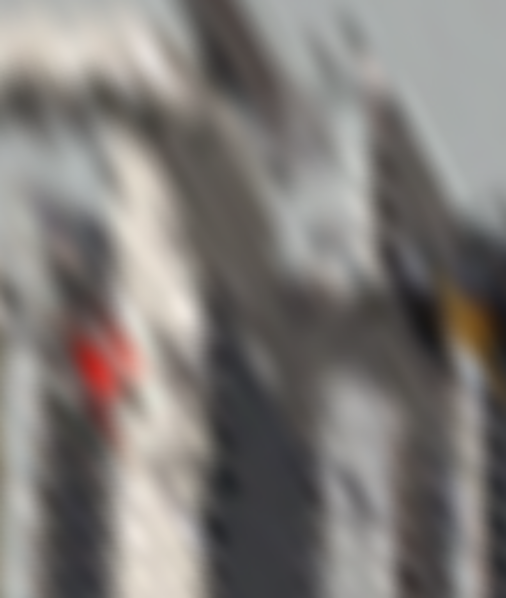

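```bash
python3 - <<'E'
from h import *
J=np.load('J.npy')
I=np.mean([cv2.imread(f'pics/{f}.png')[:,:,::-1].astype(float) for f in('top0','t2','t6','t9')],0)
print('top flag rows176-183 cols 291-301')
for v in range(175,185): print(v,' '.join('%3d/%3d/%3d'%tuple(I[v,u]) for u in range(291,301)))
print('pointer rows 154-163 cols 291-303')
for v in range(152,165): print(v,' '.join('%3d'%I[v,u].mean() for u in range(289,306)))
S=np.mean([cv2.imread(f'pics/{f}.png')[:,:,::-1].astype(float) for f in('scene0','s2','s4','s9')],0)
print('scene flag')
for v in range(195,206): print(v,' '.join('%3d/%3d/%3d'%tuple(S[v,u]) for u in range(322,334)))
for x in range(45,56): print(x,proj('top',jw(J,(x/1000,-.044,.049))).round(2),proj('scene',jw(J,(x/1000,-.044,.049))).round(2))
print(proj('top',jw(J,[(.1145,-.05,.047),(.1145,-.055,.047)])),proj('scene',jw(J,[(.1145,-.05,.047),(.1145,-.055,.047)])))
b=cv2.resize(S[175:215,310:365,::-1].clip(0,255).astype(np.uint8),None,fx=14,fy=14,interpolation=cv2.INTER_NEAREST);cv2.imwrite('pics/sn.png',b)
b=cv2.resize(I[148:190,280:320,::-1].clip(0,255).astype(np.uint8),None,fx=14,fy=14,interpolation=cv2.INTER_NEAREST);cv2.imwrite('pics/tn.png',b)
E
```

```text
top flag rows176-183 cols 291-301
175 172/176/184 134/132/134  91/ 92/100  88/ 90/ 98  87/ 87/ 90 205/206/200 206/208/203 204/205/201 206/207/203 151/152/150
176 187/189/192 162/164/168  94/ 95/104  88/ 89/ 98  86/ 88/ 97 205/206/201 206/207/202 206/208/203 206/207/202 201/203/200
177 204/206/201 157/157/159  94/ 95/102  87/ 89/ 97 101/ 72/ 77 201/153/151 205/183/177 207/208/202 207/208/204 183/184/180
178 195/197/195 174/173/175  91/ 89/ 92  91/ 89/ 93 185/126/127 196/136/137 183/125/123 205/206/200 206/208/203 151/152/150
179 205/207/206 190/193/198 135/133/136 161/164/168 202/ 88/ 86 205/ 85/ 81 205/109/103 177/177/171 205/207/202 203/204/200
180 134/133/128 169/173/181 140/137/137  97/ 98/103 110/ 77/ 83 125/ 84/ 84 205/201/195 203/205/199 206/208/203 184/185/182
181 143/140/127 172/176/183 162/162/164  93/ 94/102  86/ 88/ 96  78/ 76/ 83 205/206/201 206/208/202 206/208/203 204/206/202
182 132/129/110 173/177/185 181/185/191  97/ 98/106  87/ 89/ 97  86/ 88/ 97 204/206/204 206/208/202 207/208/204 207/209/205
183 114/110/ 88 173/177/184 174/179/188  96/ 99/107  87/ 88/ 97  88/ 91/ 9
[... 2629 characters left out ...]
9/ 64
205 157/151/145 217/210/199 220/211/201 219/211/199 214/206/195 168/165/165  62/ 62/ 63  57/ 58/ 61  57/ 58/ 60  59/ 58/ 62  59/ 59/ 62  57/ 58/ 62
45 [[296.72 179.54]] [[327.13 200.39]]
46 [[296.67 179.25]] [[327.26 200.29]]
47 [[296.61 178.96]] [[327.39 200.19]]
48 [[296.56 178.66]] [[327.52 200.08]]
49 [[296.5  178.37]] [[327.65 199.98]]
50 [[296.45 178.08]] [[327.78 199.88]]
51 [[296.39 177.79]] [[327.91 199.77]]
52 [[296.34 177.5 ]] [[328.03 199.67]]
53 [[296.28 177.21]] [[328.16 199.57]]
54 [[296.23 176.91]] [[328.29 199.47]]
55 [[296.17 176.62]] [[328.42 199.36]]
[[294.70023723 159.1566847 ]
 [296.16587318 158.88035493]] [[337.08696831 194.21769264]
 [338.14744013 194.50465751]]
```

View pics/sn.png

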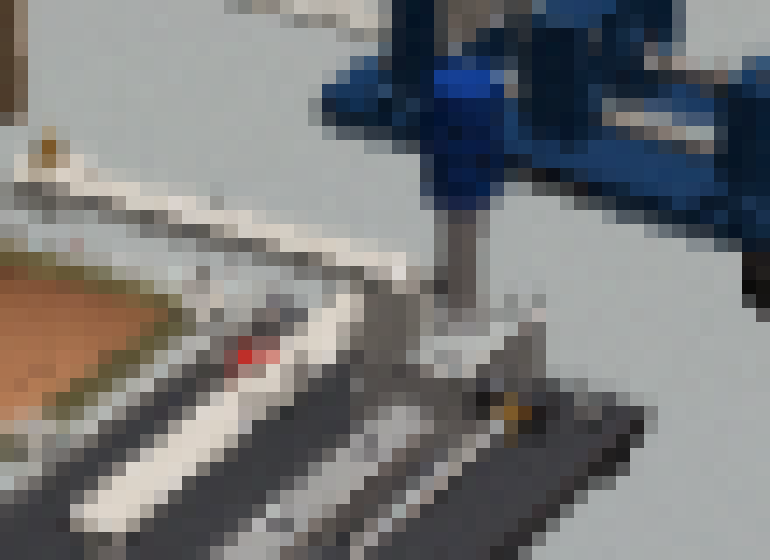

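View pics/tn.png

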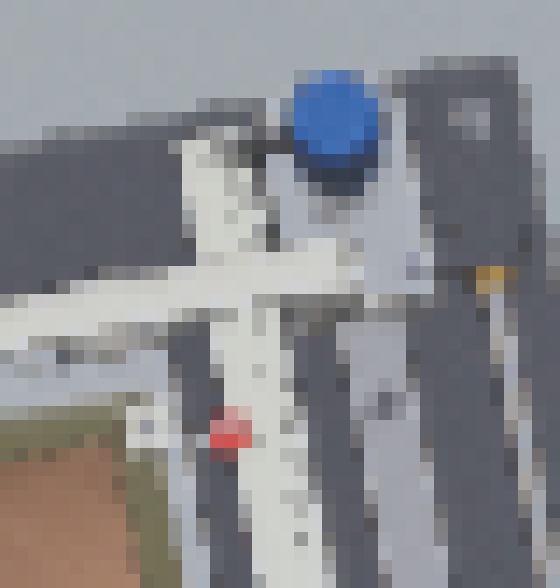

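The arm hides the slide from the top camera here, and the pointer reading at rest is uncertain by about 2 mm. There is time to spare, so I'll back off and take several more readings.

Request:
play_rows:
  linear:
    - [-1.0,-0.1,-1.2]
    - [-2.0,-0.2,-2.4]
    - [-3.0,-0.2,-3.6]
    - [-4.0,-0.2,-4.9]
    - [-5.0,-0.2,-6.1]
  roll: [0,0,0,0,0]
  claw: [-0.5,-0.5,-0.5,-0.5,-0.5]

```text
clock: 9.83
tool_pos: [0.4954, 0.1749, 0.1704]
tcp_rot: [-1.571, 0.001, -1.361]
ft_force: [0.1, 1.3, -0.5]
finger_gap: 0.0639
```

Request:
play_rows:
  linear:
    - [-0.6,0,-0.7]
    - [-1.1,0,-1.4]
    - [-1.1,0,-1.4]
  roll: [0,0,0]
  claw: [-0.5,-0.5,-0.5]

```text
clock: 10.08
tool_pos: [0.4533, 0.1963, 0.1703]
tcp_rot: [-1.574, 0.002, -1.356]
ft_force: [-0.7, -0.2, -0.4]
finger_gap: 0.0643
```

```bash
python3 - <<'E'
from h import *
J=np.load('J.npy')
Ri=R.from_euler('z',-J[2])
def jx(c,uv,z): return (Ri.apply(atz(c,uv,z)-[J[0],J[1],0])*1000).round(1)
for i in range(4):
  for c in('top','scene'):
    save(c,f'{c}_n{i}.png')
    for l,z in(('pointer_tip',.047),('flag_line',.049),('pull_handle',.104)):
        if c=='scene' and i>1: continue
        print(c,l,[(np.round(d['uv'],1),round(d['score'],2),jx(c,d['uv'],z)) for d in manip.place_of(c,l)[:2]])
print(manip.sense()['clock'])
E
```

```text
top pointer_tip [(array([293.8, 158.4]), 0.56, array([117.6, -47.5,  47. ]))]
top flag_line [(array([218.9, 250.8]), 0.18, array([-138.2,  249.4,   49. ]))]
top pull_handle [(array([302.6, 158.8]), 0.53, array([ 98.6, -75.8, 104. ]))]
scene pointer_tip [(array([334.9, 191.1]), 0.84, array([134.3, -28.3,  47. ]))]
scene flag_line [(array([450.9, 275.5]), 0.68, array([-162.6, -587.3,   49. ])), (array([331.5, 262.3]), 0.51, array([-285.9, -258. ,   49. ]))]
scene pull_handle [(array([343.8, 183.1]), 0.61, array([116.5, -79.1, 104. ]))]
top pointer_tip [(array([294.9, 159. ]), 0.92, array([114.9, -50.8,  47. ])), (array([301.3, 157.5]), 0.63, array([115.9, -72.8,  47. ]))]
top flag_line []
top pull_handle [(array([218.4, 250.9]), 0.61, array([-138.6,  236.5,  104. ])), (array([306.4, 159. ]), 0.43, array([ 95.7, -87.6, 104. ]))]
scene pointer_tip [(array([335.5, 195.7]), 0.77, array([ 99.9, -50.9,  47. ]))]
scene flag_line []
scene pull_handle [(array([341.9, 184.3]), 0.4, array([103. , -77.8, 104. ]))]
top pointer_tip [(array([435.2, 244.3]), 0.71, array([-252.7, -452.7,   47. ])), (array([291.7, 157.9]), 0.55, array([120.6, -40.9,  47. ]))]
top flag_line [(array([219.1, 254. ]), 0.53, array([-148.6,  250.5,   49. ]))]
top pull_handle [(array([457.6, 224.4]), 0.72, array([-200.4, -518.6,  104. ])), (array([303.1, 160.4]), 0.38, array([ 93.2, -76.4, 104. ]))]
top pointer_tip [(array([292.1, 160.3]), 0.64, array([112.3, -40.7,  47. ]))]
top flag_line []
top pull_handle [(array([302. , 159.1]), 0.59, array([ 98. , -73.8, 104. ]))]
11.3833
```

Network readings scatter by several pixels, with a mean pointer x of about 116 mm. Reading the pixels directly gives the pointer at about 116.3 mm and the flag line at about 49.6 mm, so the travel needed is about 66.7 mm. Back to the handle.

```bash
python3 - <<'E'
from h import *
J=np.load('J.npy'); h=jw(J,(.104,-.082,.104))[0]
print(h);plan([h[0],h[1],.165],J[2]-np.pi/2)
E
```

```text
[0.67605261 0.08221653 0.104     ]
clock 11.38 pos [0.4588 0.1932 0.1703] psi -1.363 tilt [ 0. -0. -1.] q7 -0.21 gap 0.0637 F [-0.8  0.4 -0.3]
linear [6.14 0.21 7.59] roll 0.02
```

Request:
play_rows:
  linear:
    - [1.0,0.1,1.2]
    - [2.0,0.2,2.4]
    - [3.0,0.2,3.6]
    - [4.0,0.2,4.9]
    - [5.0,0.2,6.1]
  roll: [0,0,0,0,0]
  claw: [-0.5,-0.5,-0.5,-0.5,-0.5]

```text
clock: 11.8
tool_pos: [0.6356, 0.1015, 0.1653]
tcp_rot: [-1.571, 0.0, -1.363]
ft_force: [0.5, 1.6, 0.7]
finger_gap: 0.064
```

Request:
play_rows:
  linear:
    - [0.6,0,0.7]
    - [1.1,0,1.5]
    - [1.1,0,1.5]
    - [1.1,0,1.5]
    - [1.1,0,1.5]
  roll: [0,0,0,0,0]
  claw: [-0.5,-0.5,-0.5,-0.5,-0.5]

```text
clock: 12.22
tool_pos: [0.6753, 0.0839, 0.1648]
tcp_rot: [-1.572, 0.001, -1.362]
ft_force: [0.1, 0.1, 0.6]
finger_gap: 0.064
```

```bash
python3 - <<'E'
from h import *
J=np.load('J.npy'); h=jw(J,(.104,-.082,.104))[0]
plan([h[0],h[1],.091],J[2]-np.pi/2)
E
```

```text
clock 12.22 pos [0.6753 0.0839 0.1648] psi -1.362 tilt [-0.001  0.    -1.   ] q7 0.12 gap 0.064 F [0.1 0.1 0.6]
linear [0.08 2.95 0.02] roll 0.03
```

Request:
play_rows:
  linear:
    - [0.1,0.7,0]
    - [0.1,1.4,0]
    - [0.1,2.2,0]
    - [0.1,2.9,0]
    - [0.1,2.9,0]
  roll: [0,0,0,0,0]
  claw: [-0.5,-0.5,-0.5,-0.5,-0.5]

```text
clock: 12.63
tool_pos: [0.6728, 0.082, 0.0892]
tcp_rot: [-1.578, 0.001, -1.361]
ft_force: [-0.9, -1.0, -0.0]
finger_gap: 0.0639
```

```bash
python3 - <<'E'
from h import *
J=np.load('J.npy'); h=jw(J,(.104,-.082,.104))[0]
a=save('scene','s12.png')[140:230,280:400,::-1]; cv2.imwrite('pics/s12c.png',cv2.resize(a,None,fx=6,fy=6,interpolation=cv2.INTER_CUBIC))
plan([h[0],h[1],.091],J[2]-np.pi/2)
E
```

```text
clock 12.68 pos [0.6742 0.0819 0.0912] psi -1.361 tilt [-0.005 -0.    -1.   ] q7 0.14 gap 0.0642 F [0.8 0.2 0.4]
linear [0.   0.01 0.08] roll 0.04
```

View pics/s12c.png

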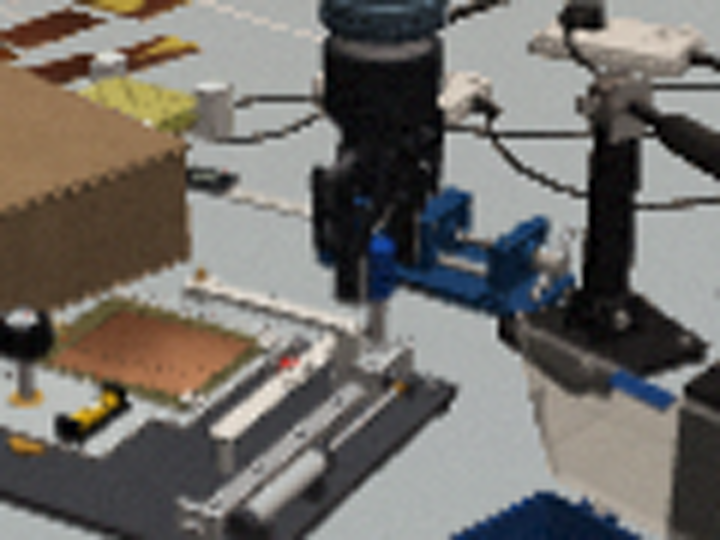

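Request:
play_rows:
  linear:
    - [0,0,0.1]
    - [0,0,0.1]
    - [0,0,0.1]
    - [0,0,0.1]
    - [0,0,0.1]
  roll: [0,0,0,0,0]
  claw: [-0.2,0.1,0.4,0.7,1]

```text
clock: 13.1
tool_pos: [0.6779, 0.0811, 0.0944]
tcp_rot: [-1.573, 0.001, -1.363]
ft_force: [-7.5, -0.7, 10.1]
finger_gap: 0.0203
```

Request:
play_rows:
  linear:
    - [0,0,0]
    - [0,0,0]
    - [0,0,0]
    - [0,0,0]
  roll: [0,0,0,0]
  claw: [1,1,1,1]

```text
clock: 13.43
tool_pos: [0.6779, 0.0811, 0.0944]
tcp_rot: [-1.573, 0.001, -1.363]
ft_force: [-7.7, -1.2, 9.9]
finger_gap: 0.0202
```

```bash
cat >>h.py <<'E'
def tj():
    J=np.load('J.npy'); s=manip.sense(); g=s['tool_pos']-.019*R.from_euler('xyz',s['tcp_rot']).as_matrix()[:,1]
    v=R.from_euler('z',-J[2]).apply(g-[J[0],J[1],0])
    print('grasp pt in jig mm',(v*1000).round(2),'F jig',R.from_euler('z',-J[2]).apply(s['ft_force']).round(1),'gap',s['finger_gap'].round(4),s['clock'])
    return v
E
python3 - <<'E'
from h import *
tj();plan(manip.sense()['tool_pos'])
a=save('scene','s13.png')[140:230,280:400,::-1]; cv2.imwrite('pics/s13c.png',cv2.resize(a,None,fx=6,fy=6,interpolation=cv2.INTER_CUBIC))
E
```

```text
Traceback (most recent call last):
  File "h.py", line 48, in tj
    print('grasp pt in jig mm',(v*1000).round(2),'F jig',R.from_euler('z',-J[2]).apply(s['ft_force']).round(1),'gap',s['finger_gap'].round(4),s['clock'])
                                                                                                                     ^^^^^^^^^^^^^^^^^^^^^
AttributeError: 'float' object has no attribute 'round'
```

```bash
sed -i "s/s\['finger_gap'\].round(4)/s['finger_gap']/" h.py
python3 - <<'E'
from h import *
tj();plan(manip.sense()['tool_pos'])
a=save('scene','s13.png')[140:230,280:400,::-1]; cv2.imwrite('pics/s13c.png',cv2.resize(a,None,fx=6,fy=6,interpolation=cv2.INTER_CUBIC))
E
```

```text
grasp pt in jig mm [105.59 -83.44 113.39] F jig [-7.8  0.4  9.9] gap 0.020185402786788275 13.4333
clock 13.43 pos [0.6779 0.0811 0.0944] psi -1.363 tilt [-0.003  0.    -1.   ] q7 0.14 gap 0.0202 F [-7.7 -1.2  9.9]
linear [0. 0. 0.] roll 0
```

View pics/s13c.png

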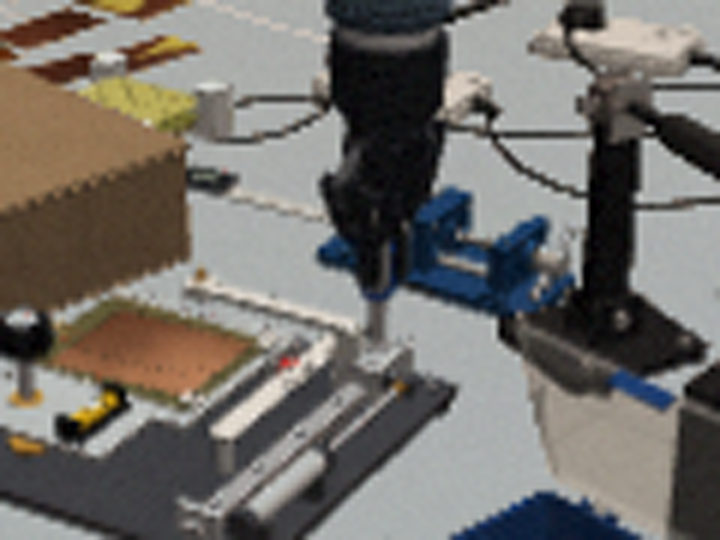

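The handle is held against its back stop, since the tool is being pushed with -7.8 N along jig x. The grasp point reads jig x = 105.6, which is my zero for the travel. Drawing out.

Request:
play_rows:
  linear:
    - [0,0,-0.2]
    - [0,0,-0.5]
    - [0,0,-0.8]
    - [0,0,-1.1]
    - [0,0,-1.4]
  roll: [0,0,0,0,0]
  claw: [1,1,1,1,1]

```text
clock: 13.9
tool_pos: [0.6476, 0.0748, 0.0945]
tcp_rot: [-1.564, -0.0, -1.363]
ft_force: [7.7, 2.1, -2.3]
finger_gap: 0.0198
```

Request:
play_rows:
  linear:
    - [0,0,-0.3]
    - [0,0,-0.6]
    - [0,0,-0.9]
    - [0,0,-1.0]
    - [0,0,-1.0]
  roll: [0,0,0,0,0]
  claw: [1,1,1,1,1]

```text
clock: 14.32
tool_pos: [0.6233, 0.0697, 0.0944]
tcp_rot: [-1.563, -0.0, -1.363]
ft_force: [9.8, 1.3, -2.6]
finger_gap: 0.0199
```

```bash
python3 - <<'E'
from h import *
tj();plan(manip.sense()['tool_pos'])
a=save('scene','s14.png')[160:230,280:390,::-1]; cv2.imwrite('pics/s14c.png',cv2.resize(a,None,fx=7,fy=7,interpolation=cv2.INTER_CUBIC))
save('top','t14.png')
tj()
E
```

```text
grasp pt in jig mm [ 49.69 -83.46 113.45] F jig [ 9.8 -0.8 -2.6] gap 0.019941612646669552 14.3167
clock 14.32 pos [0.6233 0.0697 0.0944] psi -1.363 tilt [ 0.007  0.001 -1.   ] q7 0.14 gap 0.0199 F [ 9.8  1.3 -2.6]
linear [0. 0. 0.] roll 0
grasp pt in jig mm [ 50.17 -83.46 113.47] F jig [ 7.8 -1.4 -2.7] gap 0.019983195257943134 14.4167
```

View pics/s14c.png

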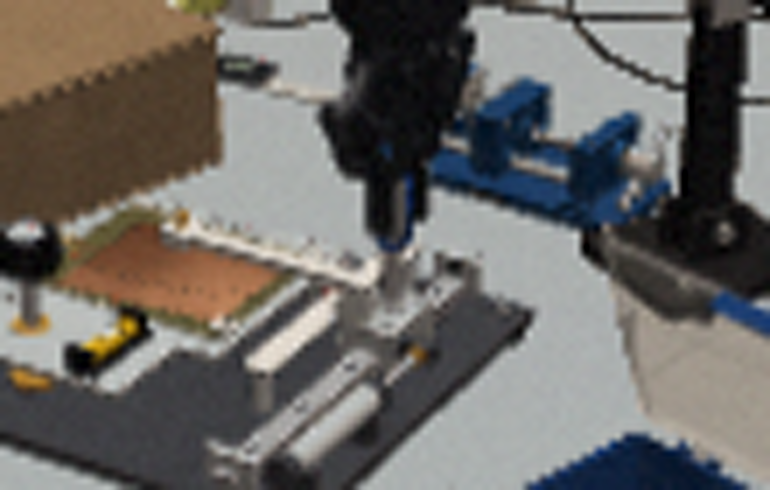

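View pics/t14.png

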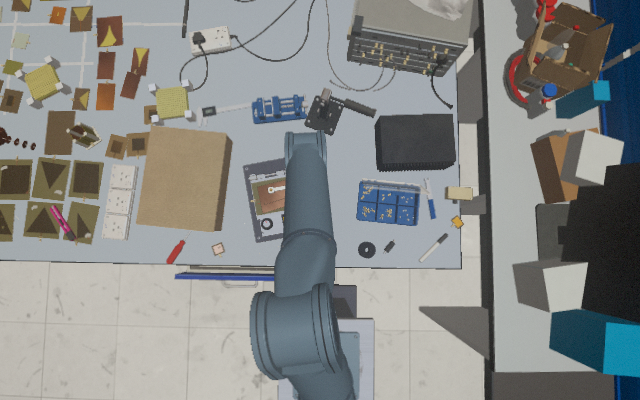

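```bash
python3 - <<'E'
from h import *
import glob
from scipy.optimize import least_squares
J=np.load('J.npy'); Ri=R.from_euler('z',-J[2])
def jx(uv,z): return (Ri.apply(atz('top',uv,z)-[J[0],J[1],0])*1000)
print(jx((295.5,158.42),.047),jx((295.6,178.38),.049))
fs=['top0','t2','t6','t9']+[f'top_n{i}' for i in range(4)]
I=np.mean([cv2.imread(f'pics/{f}.png')[:,:,::-1].astype(float) for f in fs],0)
# model of pointer: triangle on the scale; supersample
N=8; rows=np.arange(155,163); cols=np.arange(294,298)
vv,uu=np.meshgrid((np.arange(len(rows)*N)+.5)/N-.5+rows[0],(np.arange(len(cols)*N)+.5)/N-.5+cols[0],indexing='ij')
pts=np.array([jx((u,v),.047) for u,v in zip(uu.ravel(),vv.ravel())]).reshape(uu.shape+(3,))
X,Y=pts[...,0],pts[...,1]
sg=lambda t:1/(1+np.exp(-t/.15))
def model(p):
    xp,yt,slope,w0,xe,dark=p
    hw=np.clip(w0+slope*(yt-Y),0,None)
    a=sg(hw-abs(X-xp))*sg(yt-Y); sc=sg(xe-X)
    g=np.where(True,95+(202-95)*sc,0); g=g*(1-a)+dark*a
    return g.reshape(len(rows),N,len(cols),N).mean((1,3))
T=I[np.ix_(rows,cols)].mean(2); W=np.ones_like(T); W[:1]=0; W[6:]=.5
for r0 in((0,8),(2,5),(2,6)):
  best=None
  for xp in(113,115,117,119):
   for yt in(-47,-50):
    W=np.zeros_like(T); W[r0[0]:r0[1]]=1
    if r0[0]==0: W[0]=0
    r=least_squares(lambda p:((model(p)-T)*W).ravel(),[xp,yt,.3,.5,119,55],bounds=([108,-58,0,0,114,30],[124,-44,1.5,4,126,80]))
    if best is None or r.cost<best.cost: best=r
  print(r0,best.x.round(2),round(best.cost))
print(T.round());print(model(best.x).round())
E
```

```text
[116.46448454 -53.09474369  47.        ] [ 49.54166599 -41.04593214  49.        ]
(0, 8) [116.16 -50.81   0.36   1.02 121.73  80.  ] 2059
(2, 5) [116.15 -50.81   0.36   1.02 121.73  80.  ] 831
(2, 6) [116.15 -50.81   0.36   1.02 121.73  80.  ] 1208
[[146. 128. 136. 127.]
 [103.  98. 101.  98.]
 [135. 151. 177. 135.]
 [200. 148. 124.  85.]
 [183. 174. 131. 102.]
 [203. 203. 175. 199.]
 [206. 206. 178. 181.]
 [205. 206. 203. 179.]]
[[ 95.  95.  95.  95.]
 [ 95.  95.  95.  96.]
 [134. 154. 171. 139.]
 [202. 171. 100.  80.]
 [202. 165. 129. 109.]
 [202. 202. 202. 202.]
 [202. 202. 202. 202.]
 [202. 202. 202. 202.]]
```

Request:
play_rows:
  linear:
    - [0,0,-0.15]
    - [0,0,-0.3]
    - [0,0,-0.45]
    - [0,0,-0.45]
    - [0,0,-0.45]
  roll: [0,0,0,0,0]
  claw: [1,1,1,1,1]

```text
clock: 14.83
tool_pos: [0.6131, 0.0676, 0.0944]
tcp_rot: [-1.562, -0.0, -1.363]
ft_force: [10.0, 2.1, -3.6]
finger_gap: 0.0201
```

```bash
python3 - <<'E'
from h import *
tj();
a=save('scene','s15.png')[160:230,280:390,::-1]; cv2.imwrite('pics/s15c.png',cv2.resize(a,None,fx=7,fy=7,interpolation=cv2.INTER_CUBIC))
print(manip.place_of('scene','pointer_tip')[:2],manip.place_of('scene','flag_line')[:2])
tj();plan(manip.sense()['tool_pos'])
E
```

```text
grasp pt in jig mm [ 39.21 -83.44 113.45] F jig [10.2 -0.  -3.6] gap 0.020089187521675284 14.8333
[{'uv': [327.7, 204.0], 'score': 0.51}] []
grasp pt in jig mm [ 39.4  -83.43 113.48] F jig [ 9.7  0.4 -3.6] gap 0.019987757879292627 14.9833
clock 14.98 pos [0.6133 0.0676 0.0945] psi -1.363 tilt [ 0.009  0.002 -1.   ] q7 0.14 gap 0.02 F [ 9.4  2.4 -3.6]
linear [0. 0. 0.] roll 0
```

View pics/s15c.png

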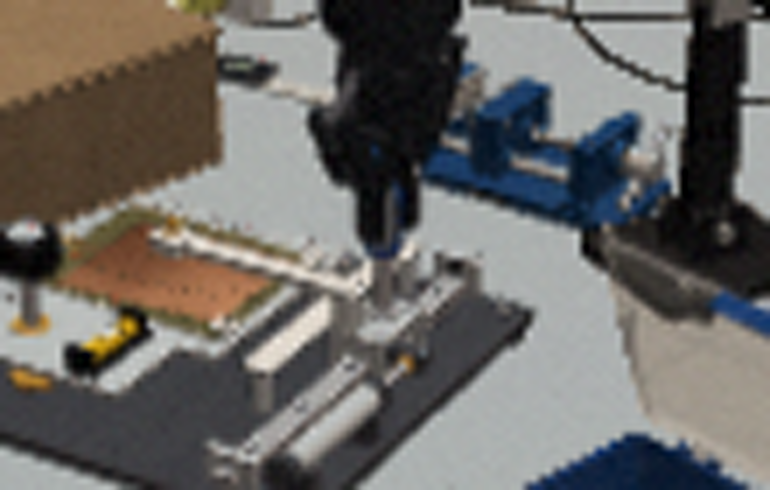

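```bash
python3 - <<'E'
from h import *
J=np.load('J.npy'); Ri=R.from_euler('z',-J[2])
def cen(f,box):
    im=cv2.imread(f'pics/{f}.png')[:,:,::-1].astype(float); u0,u1,v0,v1=box
    s=im[v0:v1,u0:u1]; w=(s[...,0]-s[...,2]-30).clip(0)
    v,u=np.mgrid[v0:v1,u0:u1]; return np.array([(u*w).sum(),(v*w).sum()])/w.sum()
a=[cen(f,(342,352,200,209)) for f in('scene0','s9','s13')]; b=cen('s15',(333,343,207,217)); c=cen('s14',(333,346,205,216))
for z in(.025,.03,.035,.04):
    f=lambda uv:Ri.apply(atz('scene',uv,z)-[J[0],J[1],0])*1000
    print(z,[f(x).round(1) for x in a],f(c).round(1),f(b).round(1))
# spool etc unchanged
for l in('solder_spool',): pass
tj()
E
```

```text
0.025 [array([  96.4, -102.5,   25. ]), array([  96.3, -102.4,   25. ]), array([  96.3, -102.6,   25. ])] [  39.1 -103.    25. ] [  27.5 -102.5   25. ]
0.03 [array([  88.4, -106.7,   30. ]), array([  88.4, -106.6,   30. ]), array([  88.3, -106.7,   30. ])] [  31.6 -107.1   30. ] [  20.1 -106.6   30. ]
0.035 [array([  80.4, -110.8,   35. ]), array([  80.4, -110.8,   35. ]), array([  80.4, -110.9,   35. ])] [  24.  -111.3   35. ] [  12.6 -110.8   35. ]
0.04 [array([  72.5, -115. ,   40. ]), array([  72.4, -115. ,   40. ]), array([  72.4, -115.1,   40. ])] [  16.4 -115.5   40. ] [   5.1 -115.    40. ]
grasp pt in jig mm [ 39.4  -83.43 113.48] F jig [ 9.7  0.4 -3.6] gap 0.019987757879292627 14.9833
```

```bash
python3 - <<'E'
from h import *
J=np.load('J.npy')
a=cv2.imread('pics/s13.png').astype(np.float32); b=cv2.imread('pics/s15.png').astype(np.float32); c=cv2.imread('pics/s14.png').astype(np.float32)
for z,y in((.05,-.09),(.033,-.108),(.06,-.09)):
    for x0 in(.08,.1):
        p=[proj('scene',jw(J,(x0-t,y,z)))[0] for t in(0,.056,.0663,.068)]; print(z,x0,[(q-p[0]).round(2) for q in p[1:]])
for (u0,u1,v0,v1) in((337,349,195,204),(338,349,194,206),(340,350,198,207),(334,346,188,200)):
    S=8
    t=cv2.resize(a[v0:v1,u0:u1],None,fx=S,fy=S,interpolation=cv2.INTER_CUBIC)
    for n,im in(('s14',c),('s15',b)):
        R0=(u0-20,v0-4); w=cv2.resize(im[v0-4:v1+16,u0-20:u1+6],None,fx=S,fy=S,interpolation=cv2.INTER_CUBIC)
        m=cv2.matchTemplate(w,t,cv2.TM_CCOEFF_NORMED); _,mx,_,l=cv2.minMaxLoc(m)
        print((u0,v0),n,round(mx,3),(l[0]/S-20,l[1]/S-4))
E
```

```text
0.05 0.08 [array([-7.02,  5.92]), array([-8.36,  7.05]), array([-8.58,  7.24])]
0.05 0.1 [array([-6.88,  5.8 ]), array([-8.19,  6.9 ]), array([-8.4 ,  7.09])]
0.033 0.08 [array([-6.91,  6.06]), array([-8.22,  7.22]), array([-8.44,  7.41])]
0.033 0.1 [array([-6.76,  5.94]), array([-8.05,  7.07]), array([-8.27,  7.26])]
0.06 0.08 [array([-7.04,  5.88]), array([-8.38,  7.  ]), array([-8.61,  7.18])]
0.06 0.1 [array([-6.9 ,  5.76]), array([-8.21,  6.85]), array([-8.43,  7.03])]
(337, 195) s14 0.882 (-6.875, 6.0)
(337, 195) s15 0.866 (-8.25, 7.125)
(338, 194) s14 0.842 (-6.875, 6.0)
(338, 194) s15 0.804 (-8.25, 7.25)
(340, 198) s14 0.861 (-7.0, 6.0)
(340, 198) s15 0.867 (-8.125, 7.0)
(334, 188) s14 0.846 (-6.875, 5.75)
(334, 188) s15 0.777 (-8.125, 6.875)
```

The image shift matches the arm reading, at about 66–67 mm of travel against the 66.7 mm target, and the pose is steady. Handing in.

```bash
python3 - <<'E'
from h import *
tj(); print(manip.job_done())
E
```

```text
grasp pt in jig mm [ 39.4  -83.43 113.48] F jig [ 9.7  0.4 -3.6] gap 0.019987757879292627 14.9833
the job is handed in; nothing more can be done
None
```

I levelled the table, let go of the knob, drew the probe slide out to the flag and handed the job in at about 15 s while still gripping the handle. I could not see the pointer against the flag's white line at the end: the arm hid it from the top camera and the carriage hid it from the scene camera.

- **Levelling:** I turned the knob 2.01 rad counter-clockwise. With the gripper clear, the bubble was within about 0.7 mm of the middle of the two lines, which is about 0.002 rad of tilt. The starting bubble offset had called for about 2.07 rad, so the two agree.
- **Slide:** The target travel was 66.7 mm, measured from the top pictures taken at rest and good to about 1 mm. By the arm's own reading the slide was drawn out 66.2 mm, the force on the tool was steady at about 10 N, and the gripper gap was 20 mm.
- **Scene-camera checks on the travel:** Matching the carriage between pictures gave about 66–67 mm. Tracking the orange rod tip gave about 68 mm, which disagrees slightly.
- **Networks:** They never found the flag line, and their pointer readings scattered by several pixels, with a mean that agreed with my own measurement.
- **Other things on the bench:** The board, the red flag and the loose items were not approached. I did not compare their positions before and after.

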